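Load the tappets from the lidded tin into the indexing table

ROBOT

A 6-joint arm with a two-finger parallel gripper is mounted at the origin on the work surface; the furniture and walls round the work are solid. World frame = base frame: x ahead of the robot, y to its left, z up, the work surface at z = 0. Lengths are in m, angles in rad, forces in N, time in s.
With the tool pointing down it reaches from about 0.375 to 0.975 m from the base axis. Payload 3.8 kg.
Tool frame: the origin (TCP) lies at the centre of the arm's flange, where the gripper is bolted on; the fingertips stand 166 mm ahead of it and the grasp point (between the pads) lies 147 mm ahead of it; z points along the fingers, y is the line along which they close (so a half turn about z gives the same grasp; the last joint's range is limited). The gripper opens to 88 mm and grips with 3 to 60 N. Pads are 18 mm wide; open, the fingers measure 123 mm over their backs; the gripper's body (75 mm by 187 mm) begins 45 mm behind the grasp point.
Start: joints at [-1.202, 0.264, 1.604, -0, 1.274, -0.037], TCP at [0.266, -0.62, 0.405] pointing down, gripper open.
Joint ranges: [-2.63, 2.63], [-0.94, 2.18], [0.31, 2.57], [-1.31, 4.45], [0, 2.66], [-2.55, 2.55]. Speed limits (rad/s): [2.57, 2.57, 3.14, 3.14, 3.14, 3.14].

INTERFACE

Orientations are given as a unit quaternion [x, y, z, w].
In Python, from bench import bot gives the robot as it stands.
- The arm moves only by the tool arm_command, never from a script. Its argument "motion" is one flat list of numbers, 6 for each row, row after row: the shift along the tool's x, y, z in mm, then the turn, a rotation vector about the tool's x, y, z in degrees. A call has 1 to 10 rows; each row is the pose to reach, as a shift and turn from the pose commanded when the call began, along the tool's axes at that moment; what a row does not reach only later rows make up. A row lasts 1/12 s, in which the tool goes at most 41.7 mm and 7.16 degrees, less where a joint would pass 70% of its speed; a pose out of reach is approached as far as the arm can. A call with a gripper value outside its range is refused whole. "hand" is the closure in counts, from 0 (fully open) to 255 (shut), set as the call begins (left out, the last holds). The fingers move at their own pace and stop on an object; "newtons" is the grip in N (left out, the last holds). Time passes only in rows, so rows that repeat a pose let the fingers close. It gives the time, the measured TCP pose, the force, the opening and the grip force at its end, in the units of the state.
- bot.get_state(): the state, without advancing time (a new reading comes with each control period).
- bot.camera(name): name is "scene" or "top"; returns a dict with "color" (420x560x3 uint8, red, green, blue), "fx", "fy", "cx", "cy" (pixels), "extrinsics" (4x4, takes a point from world to camera coordinates). Camera axes: x right, y down, z forward; pixel columns grow to the right and rows downward; lengths in m; the calibration is good to about 2 mm. A picture is of the moment at which its call begins. There is no depth.
- bot.close_job(): hands the job in; it is judged then, once.
Trained networks look in a picture, given as the dict that the camera call returned (one of the last four; its "shot" number tells which), for a name from the list of things; names that differ only in an ending like _2 or _b are one class to them, and where a whole thing is asked for, a point or a joint stands for the part that bears it (a point fixed in the world has none). Each returns a list of dicts, best first, with "conf" (0 to 1); they miss things now and then, are a little off and sometimes report something else, mostly with a low value. They report only what shows in the picture. A call takes as long as a camera call.
- bot.recognise(picture, thing): "xy" ([column, row] in pixels, amid what is visible of it).
- bot.spot_point(picture, thing): "xy" ([column, row] in pixels: a listed point, or the origin of a listed thing).
The state is a dict: "t": time; "joint_positions": joint angles; "joint_vel": joint speeds; "joint_efforts": joint torques, N m; "tcp_pos": TCP position; "orientation": TCP orientation; "wrist_force": force on the tool from outside, world axes, zero at the start; "moment": the same for the moment, N m; "grip_width": finger opening in m; "grasp_force": force on a finger pad.
Only numpy, scipy, OpenCV 4.12 (cv2) and the standard library are available. Lean on these libraries where they do the work, as an engineer would, in place of code of your own. Each camera call takes 0.05 s, during which the arm holds its last target. There are 200 camera calls.

TASK

Lift the lid off the tin by its knob and set it down flat on the bench beside the tin. Load every tappet that is in the tin, crown up, into the nests of the rotary indexing table, one to a nest through the window in the guard, turning the table on by its bar knob after each one, so that in the end all of them stand under the guard, the table rests on a detent and the nest in the window is empty. Then put the lid back on the tin, properly seated, and leave the oil can, mug, valve and valve spring where they stand.

Things in the scene. Friction and masses are not known exactly. Their poses are not given: they have to be found in the camera images.
- tin: Open-topped aluminium tin, fixed to the bench, 192 (its x) x 108 (its y) x 44 mm high, walls and floor 4 mm, so inside 184 x 100 x 40 mm. Origin: centre of its underside. z up.
- lid: Loose steel lid, 0.3-0.5 kg: plate 196 (its x) x 112 (its y) x 4 mm; under it a lip 176 x 92 x 5 mm that drops inside the tin's walls with 4 mm play all round; a round black knob on top. Origin: centre of the lip's underside, z up; plate 5 to 9 mm above it. Seated on the tin the origin is 39 mm above the tin's origin; on the bench it is at z = 0. Fits either way round.
- lid_knob (a point): Middle of the lid's round knob (26 mm diameter, 20 mm tall, on a thin neck 8 mm above the plate), 27 mm above the lid's origin.
- tappet_0: Steel bucket tappet, a plain upright cylinder 33 mm diameter, 26 mm tall, 60 g, crown up. Origin: centre of its underside. Starts standing on the floor of the tin, in a row along the tin's x (places 44 mm apart); two to four of the four tappets are there, in any of the places.
- tappet_1: Steel bucket tappet, a plain upright cylinder 33 mm diameter, 26 mm tall, 60 g, crown up. Origin: centre of its underside. Starts standing on the floor of the tin, in a row along the tin's x (places 44 mm apart); two to four of the four tappets are there, in any of the places.
- tappet_2: Steel bucket tappet, a plain upright cylinder 33 mm diameter, 26 mm tall, 60 g, crown up. Origin: centre of its underside. Starts standing on the floor of the tin, in a row along the tin's x (places 44 mm apart); two to four of the four tappets are there, in any of the places.
- tappet_3: Steel bucket tappet, a plain upright cylinder 33 mm diameter, 26 mm tall, 60 g, crown up. Origin: centre of its underside. Starts standing on the floor of the tin, in a row along the tin's x (places 44 mm apart); two to four of the four tappets are there, in any of the places.
- indexer: Fixed rotary indexing table: round grey housing, 224 mm diameter, 34 mm high; turntable on it; over that a fixed flat guard plate, z = 83 to 87 mm, radius 113 mm, on 3 posts whose heads reach z = 91 mm. Guard open in one sector of 108 degrees centred on the indexer's -x: the loading window. Origin: centre of the underside, on the turning axis; z up.
- window (a point): Centre of the loading place in the open sector of the guard, 65 mm from the axis along the indexer's -x, at the height of the nest floors (z = 46 mm). A nest stands exactly under it at each detent.
- turntable (a joint): Angle of the turntable (190 mm diameter, five nests), rad, counter-clockwise positive from above; endless. A sprung detent holds it at every 72 degrees (1.2566 rad): at 0, 1.2566, 2.5133.. and the negatives a nest stands under the window. Let go between detents it springs to the nearer one. Turning takes under 0.4 N m, either way.
- nest_0 (a point): Centre of a nest's floor (z = 46 mm): a ring 43 mm inside diameter, 49 mm outside, 8 mm high, on the turntable, 65 mm from the axis. All five nests are alike and empty at the start; they turn with the table.
- nest_1 (a point): Centre of a nest's floor (z = 46 mm): a ring 43 mm inside diameter, 49 mm outside, 8 mm high, on the turntable, 65 mm from the axis. All five nests are alike and empty at the start; they turn with the table.
- nest_2 (a point): Centre of a nest's floor (z = 46 mm): a ring 43 mm inside diameter, 49 mm outside, 8 mm high, on the turntable, 65 mm from the axis. All five nests are alike and empty at the start; they turn with the table.
- nest_3 (a point): Centre of a nest's floor (z = 46 mm): a ring 43 mm inside diameter, 49 mm outside, 8 mm high, on the turntable, 65 mm from the axis. All five nests are alike and empty at the start; they turn with the table.
- nest_4 (a point): Centre of a nest's floor (z = 46 mm): a ring 43 mm inside diameter, 49 mm outside, 8 mm high, on the turntable, 65 mm from the axis. All five nests are alike and empty at the start; they turn with the table.
- knob_grip (a point): Middle of the turntable's black bar knob, on the turning axis, above the guard: a bar 54 mm long, 16 mm thick, 22 mm tall (z = 92 to 114 mm; this point z = 103 mm), on a collar 44 mm in diameter just above the guard. It turns with the table.
- knob_end (a point): Point near one end of the bar knob, 22 mm from knob_grip along the bar's length: the line between the two is the direction of the bar. At turntable angle 0 it points along the indexer's +x.
- oil_can: Bystander: oil can with a spout, 70 x 131 x 164 mm, loose, origin centre of underside.
- mug: Bystander: green mug, 86 x 118 x 96 mm, loose, origin centre of underside.
- valve: Bystander: engine valve standing on its head, 33 mm diameter, 109 mm tall, loose, origin centre of underside.
- valve_spring: Bystander: valve spring standing upright, 29 mm diameter, 44 mm tall, loose, origin centre of underside.

How it is judged:
On the way, in this order (a step that is already met when the one before it is completed fails the run):
1. the lid lies flat on the bench beside the tin, let go (height (world z) of lid below 0.006 m and angle between lid's own z axis and vertical below 0.06 rad and linear speed of lid below 0.03 m/s and horizontal distance between lid and tin above 0.1 m and contact force between lid and the fingers below 0.2 N), for 0.2 s.
2. every tappet present stands in a nest under the guard, none in the window, and the table rests on a detent (horizontal distance between tappet_0 and knob_grip between 0.057 and 0.073 m and height (world z) of tappet_0 between 0.042 and 0.05 m and angle between each of tappet_0, tappet_1, tappet_2, tappet_3's own z axis and vertical below 0.12 rad and horizontal distance between each of tappet_0, tappet_1, tappet_2, tappet_3 and window above 0.05 m and linear speed of each of tappet_0, tappet_1, tappet_2, tappet_3 below 0.02 m/s and horizontal distance between tappet_1 and knob_grip between 0.057 and 0.073 m and height (world z) of tappet_1 between 0.042 and 0.05 m and horizontal distance between tappet_2 and knob_grip between 0.057 and 0.073 m and height (world z) of tappet_2 between 0.042 and 0.05 m and horizontal distance between tappet_3 and knob_grip between 0.057 and 0.073 m and height (world z) of tappet_3 between 0.042 and 0.05 m and (horizontal distance between window and nest_0 below 0.006 m or horizontal distance between window and nest_1 below 0.006 m or horizontal distance between window and nest_2 below 0.006 m or horizontal distance between window and nest_3 below 0.006 m or horizontal distance between window and nest_4 below 0.006 m) and velocity of joint turntable between -0.05 and 0.05 rad/s), for 0.2 s.
At the end, for the whole second after the job is handed in: All tappets present upright (0.12 rad) on nest floors (4 mm), 57-73 mm from the axis, over 50 mm from the window centre; a nest within 6 mm of it; lid seated: 8 mm in x, y, origin 35-42 mm above the tin's, level 0.04 rad, aligned 0.12 rad; all at rest (all of step 2 and x of lid in the frame of tin between -0.008 and 0.008 m and y of lid in the frame of tin between -0.008 and 0.008 m and z of lid in the frame of tin between 0.035 and 0.042 m and angle between the x axis of lid and the x axis of tin, either way round below 0.12 rad and angle between lid's own z axis and vertical below 0.04 rad and linear speed of lid below 0.02 m/s); the robot touches nothing.
It fails at once if the oil can, mug, valve or valve spring is pushed more than 3 cm or knocked over (distance of any of oil_can, mug, valve, valve_spring from where it was at the start of the episode above 0.03 m or angle between any of oil_can, mug, valve, valve_spring's own z axis and vertical above 0.5 rad).
Of tappet_0, tappet_1, tappet_2, tappet_3 only 2 to 4 are there at a start; the rules pass over those that are not, and their reading is None.
At some moment in a run one of lid may be knocked a few centimetres aside while the robot is not near it.
It also fails if it takes over 210 s, if anything falls off the work surface, if the arm or the gripper's body presses on something with over 40 N, if the wrist force passes 120 N, or if a joint passes its speed limit or range.

## Working session

There is one attempt and no reset: what is moved stays moved. The work goes in short steps, Python scripts to look and compute and a tool call to move; the robot and the scene stay as the last step left them, time stands still between calls to the robot, and variables do not carry over. Pictures are saved under pics/ and viewed, at most 14 in all, crops included, and the job is handed in when it is done.

Besides the shell and the picture viewer there is one more tool, called after "Emit:" as name(argument=value, ...) on one line, values as JSON. arm_command: Moves the arm, as the interface text tells. Its arguments: {"type":"object","properties":{"motion":{"type":"array"},"hand":{"type":"number"},"newtons":{"type":"number"}},"required":["motion"]}

```bash
mkdir -p pics; ls; cat > h.py <<'E'
import numpy as np, cv2
from bench import bot
from scipy.spatial.transform import Rotation as R
def ray(p,xy):
    E=np.array(p["extrinsics"]);d=np.array([(xy[0]-p["cx"])/p["fx"],(xy[1]-p["cy"])/p["fy"],1])
    return -E[:3,:3].T@E[:3,3], E[:3,:3].T@d
def atz(p,xy,z):
    o,d=ray(p,xy); return o+d*(z-o[2])/d[2]
def proj(p,X):
    E=np.array(p["extrinsics"]);c=E[:3,:3]@np.array(X)+E[:3,3]
    return np.array([p["fx"]*c[0]/c[2]+p["cx"],p["fy"]*c[1]/c[2]+p["cy"]])
def save(p,n): cv2.imwrite("pics/"+n,cv2.cvtColor(p["color"],cv2.COLOR_RGB2BGR))
def spots(p,things,k=2):
    for t,z in things:
        for r in bot.spot_point(p,t)[:k]: print(t,round(r["conf"],2),np.round(r["xy"],1),np.round(atz(p,r["xy"],z),4)[:2])
def st():
    s=bot.get_state(); print({k:np.round(s[k],4) for k in ("t","tcp_pos","orientation","joint_positions","wrist_force","grip_width","grasp_force")})
E
python3 - <<'E'
from h import *
st()
for n in("top","scene"):
    p=bot.camera(n);save(p,n+"0.png")
    print(n,p["fx"],np.round(ray(p,(280,210)),2))
    spots(p,[("tin",0),("lid",.039),("lid_knob",.066),("indexer",0),("window",.046),("knob_grip",.103),("knob_end",.103),("nest_0",.046),("oil_can",0),("mug",0),("valve",0),("valve_spring",0)],2)
E
```

```text
pics
{'t': np.float64(0.0), 'tcp_pos': array([ 0.2663, -0.6199,  0.4035]), 'orientation': array([ 9.795e-01,  2.015e-01, -2.000e-04, -1.100e-03]), 'joint_positions': array([-1.2019,  0.2647,  1.6053, -0.    ,  1.2737, -0.0369]), 'wrist_force': array([-0.013 ,  0.2898,  1.1975]), 'grip_width': np.float64(0.0878), 'grasp_force': np.float64(0.0)}
top 380.79210653989946 [[ 0.37  0.16  0.94]
 [ 0.14 -0.01 -0.99]]
tin 0.43 [258.5 171.7] [0.6017 0.208 ]
lid 0.57 [409.7 219.4] [ 0.4851 -0.1565]
lid_knob 0.61 [411.5 216.7] [ 0.4881 -0.1514]
indexer 0.97 [259.8 194. ] [0.5448 0.203 ]
indexer 0.63 [256.4 171.6] [0.6018 0.2133]
window 0.85 [258.4 219.3] [0.4758 0.2022]
knob_grip 0.91 [259.8 186.7] [0.5425 0.1984]
knob_grip 0.34 [275.7 271.6] [0.3559 0.1583]
knob_end 0.6 [252.8 175.9] [0.5668 0.2148]
nest_0 0.95 [232.9 199. ] [0.5228 0.2642]
nest_0 0.84 [260.2 215.4] [0.4852 0.1982]
oil_can 0.95 [147.9 259.7] [0.3748 0.4725]
mug 0.88 [207.1 288. ] [0.3101 0.3241]
valve 0.67 [204.3 159.3] [0.6305 0.3461]
valve_spring 0.48 [275.4 271.8] [0.3532 0.1592]
scene 403.1358561939415 [[ 0.01 -0.62  0.51]
 [ 0.45  0.79 -0.41]]
tin 0.96 [375.9 307.7] [ 0.4932 -0.1545]
lid 0.8 [376.  297.1] [ 0.4786 -0.1666]
lid_knob 0.72 [280.7 224.2] [0.4572 0.1523]
lid_knob 0.68 [374.3 280.1] [ 0.4857 -0.1513]
indexer 0.85 [299.6 231.7] [0.5428 0.1994]
window 0.72 [281.9 222.5] [0.4847 0.1939]
window 0.2 [300.7 226.8] [0.5121 0.1464]
knob_grip 0.89 [301.2 193.8] [0.5581 0.2142]
knob_grip 0.31 [281.4 221.8] [0.428  0.0977]
knob_end 0.95 [306.4 195.1] [0.5645 0.199 ]
nest_0 0.89 [308.5 203.9] [0.6096 0.2555]
nest_0 0.88 [279.6 223.8] [0.4759 0.1907]
oil_can 0.73 [203.3 213. ] [0.3644 0.4622]
oil_can 0.7 [240.8 258. ] [0.3482 0.1619]
mug 0.7 [204.9 233.4] [0.3205 0.3326]
valve_spring 0.64 [298.8 230. ] [0.5464 0.209 ]
valve_spring 0.44 [242.7 255.6] [0.357  0.1696]
```

View pics/top0.png

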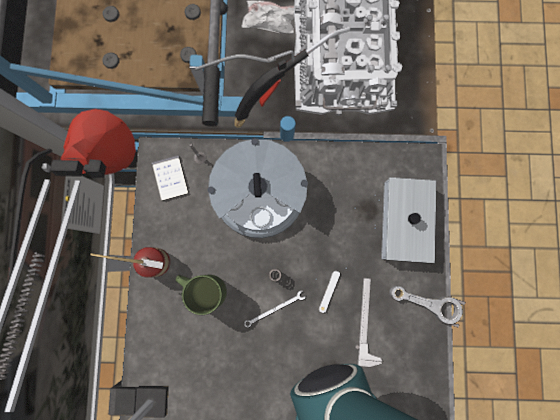

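View pics/scene0.png

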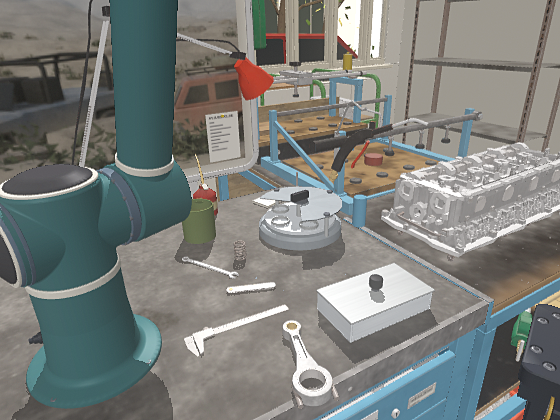

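The top view shows the closed tin at about (410,220) with its knob at (414,217), the indexer at (258,187) with its bar along the image's vertical, and the window near (262,217). The mug is at (203,294), spring at (276,273), oil can at (150,262) and valve at (200,155). The scene view agrees with this, and the strip between tin and indexer is free for the lid.

```bash
python3 - <<'E'
from h import *
p=bot.camera("top");q=bot.camera("scene");im=p["color"]
g=cv2.cvtColor(im,cv2.COLOR_RGB2GRAY)
def blob(g,x0,y0,x1,y1,th):
    m=np.zeros_like(g);m[y0:y1,x0:x1]=(g[y0:y1,x0:x1]<th)
    n,l,s,c=cv2.connectedComponentsWithStats(m);i=1+np.argmax(s[1:,4])
    return c[i],s[i],cv2.minAreaRect(np.argwhere(l==i)[:,::-1].astype(np.float32))
for nm,b,z in(("knob",(403,205,428,230),.066),("bar",(246,168,270,200),.105)):
    c,s,r=blob(g,*b,50);print(nm,c,s,r,atz(p,c,z))
gq=cv2.cvtColor(q["color"],cv2.COLOR_RGB2GRAY)
c2,s,r=blob(gq,362,268,390,295,50);print("knob scene",c2,s,atz(q,c2,.066))
a=cv2.resize(im[165:275,370:450,::-1],None,fx=4,fy=4,interpolation=cv2.INTER_CUBIC)
b=cv2.resize(im[130:240,200:315,::-1],None,fx=4,fy=4,interpolation=cv2.INTER_CUBIC)
cv2.imwrite("pics/c1.png",np.hstack([a,b]))
E
```

```text
knob [413.82 218.15] [408 213  12  11 100] ((413.5, 218.0), (10.0, 11.0), 90.0) [ 0.48488576 -0.15666988  0.066     ]
bar [257.18125 184.9875 ] [254 173   8  24 160] ((257.5, 184.5), (23.0, 7.0), 90.0) [0.5458719  0.20421386 0.105     ]Traceback (most recent call last):
  File "<stdin>", line 11, in <module>
  File "<stdin>", line 6, in blob
    return _wrapfunc(a, 'argmax', axis=axis, out=out, **kwds)
    return bound(*args, **kwds)
ValueError: attempt to get argmax of an empty sequence
```

```bash
python3 - <<'E'
from h import *
p=bot.camera("top");im=p["color"]
a=cv2.resize(im[165:275,370:450,::-1],None,fx=4,fy=4,interpolation=cv2.INTER_CUBIC)
b=cv2.resize(im[130:240,200:315,::-1],None,fx=4,fy=4,interpolation=cv2.INTER_CUBIC)
cv2.imwrite("pics/c1.png",np.hstack([a,b]))
E
```

```text
(no output)
```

View pics/c1.png

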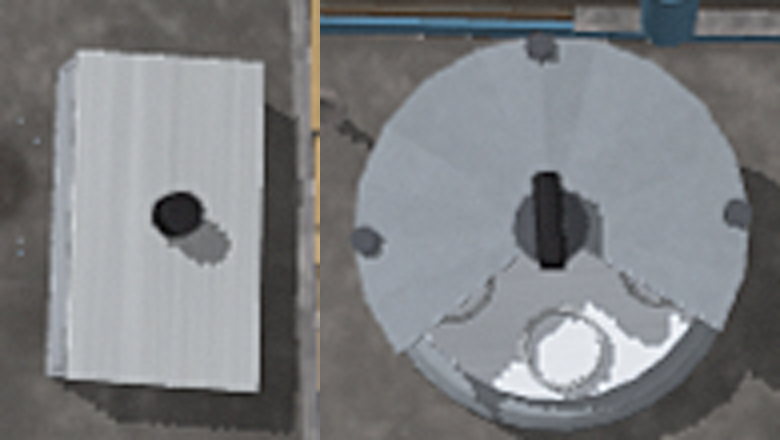

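The crop shows the lid plate corners at about (78,50), (264,62), (258,392), (68,378) and its knob at (178,214). The bar runs from (545,172) to (552,267), and the window nest is at (569,350).

```bash
python3 - <<'E'
from h import *
p=bot.camera("top")
f=lambda x,y,x0,y0:((x+.5)/4+x0-.5,(y+.5)/4+y0-.5)
C=np.array([atz(p,f(x,y,370,165),.048)[:2] for x,y in((78,50),(264,62),(258,392),(68,378))])
print(C,C.mean(0));
for i,j in((3,0),(2,1),(1,0),(2,3)):
    d=C[j]-C[i];print(np.linalg.norm(d),np.degrees(np.arctan2(d[1],d[0])))
L=lambda x,y,z:atz(p,f(x-320,y,200,130),z)[:2]
a,b,n,e,w=L(545,172,.114),L(552,267,.114),L(569,350,.054),L(368,241,.091),L(738,213,.091)
t=L(541,47,.091);print("bar",a,b,(a+b)/2,np.degrees(np.arctan2(*(a-b)[::-1])),"nest",n,"posts",e,w,t,(e+w)/2)
print("bench edge",[atz(p,(446,r),0)[:2] for r in(150,250,350)])
print(proj(p,(.485,.04,.009)))
E
```

```text
[[ 0.58425588 -0.1062675 ]
 [ 0.57960983 -0.21663886]
 [ 0.38445501 -0.2081338 ]
 [ 0.38979553 -0.09830405]] [ 0.48452906 -0.15733605]
0.19462333641308746 -2.3450406453014496
0.19534006708929672 -2.495433748352469
0.11046910849984855 87.58957521408314
0.10995952257012215 87.21615711829408
bar [0.57176616 0.2074374 ] [0.5186005  0.20194655] [0.54518333 0.20469198] 5.896492055452578 nest [0.48018855 0.19382144] posts [0.53504349 0.30773924] [0.55618633 0.09882931] [0.65056889 0.21342851] [0.54561491 0.20328428]
bench edge [array([ 0.66915596, -0.26497332]), array([ 0.41652704, -0.25762638]), array([ 0.17932563, -0.25072809])]
[325.2497612  218.90536163]
```

```bash
cat >> h.py <<'E'
def Rd(yaw): # tool down, tool y at yaw (deg, world)
    a=np.radians(yaw+90);x=np.array([np.cos(a),np.sin(a),0]);z=np.array([0,0,-1.]);return np.column_stack([x,np.cross(z,x),z])
def plan(*tg,show=True):
    s=bot.get_state();P=np.array(s["tcp_pos"]);A=R.from_quat(s["orientation"]).as_matrix()
    if show: st()
    for x,y,z,yaw in tg:
        B=Rd(yaw)
        print((x,y,z,yaw),"mm",np.round(1000*A.T@(np.array([x,y,z])-P),1),"deg",np.round(np.degrees(R.from_matrix(A.T@B).as_rotvec()),2))
        P=np.array([x,y,z]);A=B
E
python3 -c "
from h import *
plan((.4845,-.157,.30,-2.5),(.4845,-.157,.22,-2.5))"
```

```text
{'t': np.float64(1.5), 'tcp_pos': array([ 0.2665, -0.6202,  0.4047]), 'orientation': array([ 0.9795,  0.2015, -0.    , -0.    ]), 'joint_positions': array([-1.2019,  0.2639,  1.604 , -0.    ,  1.2737, -0.0369]), 'wrist_force': array([0.3768, 0.44  , 0.182 ]), 'grip_width': np.float64(0.0881), 'grasp_force': np.float64(0.0)}
(0.4845, -0.157, 0.3, -2.5) mm [ 383.2 -339.5  104.7] deg [ -0.    -0.   -64.25]
(0.4845, -0.157, 0.22, -2.5) mm [ 0.  0. 80.] deg [0. 0. 0.]
```

Emit:
arm_command(motion=[192, -170, 0, 0, 0, -32, 192, -170, 0, 0, 0, -32, 192, -170, 0, 0, 0, -32, 192, -170, 0, 0, 0, -32, 192, -170, 0, 0, 0, -32, 192, -170, 0, 0, 0, -32, 192, -170, 0, 0, 0, -32, 192, -170, 0, 0, 0, -32, 192, -170, 0, 0, 0, -32], hand=60, newtons=30)

```text
t: 2.25
tcp_pos: [0.3759, -0.3882, 0.4051]
orientation: [0.886, 0.464, -0.0, 0.001]
wrist_force: [-0.2, 0.8, 0.7]
grip_width: 0.0672
grasp_force: 0.0
```

```bash
python3 -c "
from h import *
plan((.4845,-.157,.30,-2.5),(.4845,-.157,.22,-2.5))"
```

```text
{'t': np.float64(2.25), 'tcp_pos': array([ 0.3759, -0.3882,  0.4051]), 'orientation': array([ 8.857e-01,  4.643e-01, -2.000e-04,  6.000e-04]), 'joint_positions': array([-8.4730e-01,  8.4000e-03,  1.8916e+00, -8.0000e-04,  1.2404e+00,
       -2.4200e-01]), 'wrist_force': array([-0.2108,  0.8409,  0.661 ]), 'grip_width': np.float64(0.0672), 'grasp_force': np.float64(0.0)}
(0.4845, -0.157, 0.3, -2.5) mm [252.  -42.3 104.8] deg [  0.04   0.07 -32.17]
(0.4845, -0.157, 0.22, -2.5) mm [ 0.  0. 80.] deg [0. 0. 0.]
```

Emit:
arm_command(motion=[252, -42, 105, 0, 0, -32.2, 252, -42, 105, 0, 0, -32.2, 252, -42, 105, 0, 0, -32.2, 252, -42, 105, 0, 0, -32.2, 252, -42, 105, 0, 0, -32.2, 252, -42, 105, 0, 0, -32.2, 252, -42, 105, 0, 0, -32.2, 252, -42, 105, 0, 0, -32.2, 252, -42, 105, 0, 0, -32.2, 252, -42, 105, 0, 0, -32.2])

```text
t: 3.08
tcp_pos: [0.4851, -0.1589, 0.3]
orientation: [0.723, 0.691, -0.0, 0.0]
wrist_force: [-0.4, -0.8, 0.1]
grip_width: 0.0675
grasp_force: 0.0
```

```bash
python3 -c "
from h import *
plan((.4845,-.157,.22,-2.5))
q=bot.camera('scene');save(q,'s1.png')
spots(q,[('lid_knob',.066)])
print(proj(q,(.4845,-.157,.066)))"
```

```text
{'t': np.float64(3.0833), 'tcp_pos': array([ 0.4851, -0.1589,  0.3   ]), 'orientation': array([ 7.230e-01,  6.908e-01, -3.000e-04,  4.000e-04]), 'joint_positions': array([-3.6490e-01,  4.4700e-02,  2.0592e+00, -1.0000e-03,  1.0371e+00,
       -3.1890e-01]), 'wrist_force': array([-0.3707, -0.8444,  0.071 ]), 'grip_width': np.float64(0.0675), 'grasp_force': np.float64(0.0)}
(0.4845, -0.157, 0.22, -2.5) mm [ 1.9 -0.7 80. ] deg [ 0.02  0.06 -0.11]
lid_knob 0.76 [377.7 280.7] [ 0.4898 -0.1563]
[375.8742076  281.75291748]
```

View pics/s1.png

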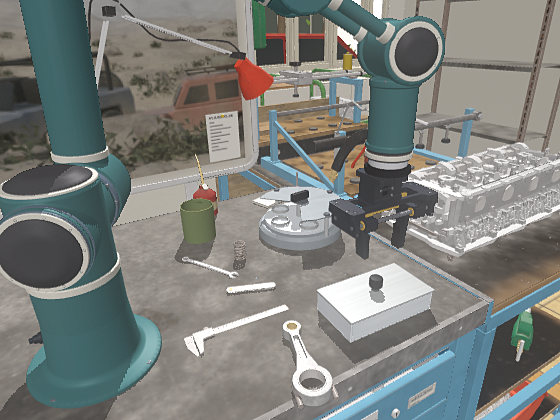

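The scene view shows the gripper above the lid with the knob at (376,281), which matches the projection of my estimate. Descend and grip.

Emit:
arm_command(motion=[1, 0, 40, 0, 0, 0, 1, 0, 70, 0, 0, 0, 1, 0, 80, 0, 0, 0, 1, 0, 80, 0, 0, 0])

```text
t: 3.52
tcp_pos: [0.4831, -0.1568, 0.2173]
orientation: [0.723, 0.691, -0.001, -0.003]
wrist_force: [-0.3, 0.1, -0.6]
grip_width: 0.0679
grasp_force: 0.0
```

Emit:
arm_command(motion=[0, 0, 0, 0, 0, 0, 0, 0, 0, 0, 0, 0, 0, 0, 0, 0, 0, 0, 0, 0, 0, 0, 0, 0, 0, 0, 0, 0, 0, 0, 0, 0, 0, 0, 0, 0, 0, 0, 0, 0, 0, 0, 0, 0, 0, 0, 0, 0], hand=255, newtons=40)

```text
t: 4.18
tcp_pos: [0.4851, -0.1562, 0.2203]
orientation: [0.723, 0.691, 0.0, 0.0]
wrist_force: [-1.2, -0.4, 5.1]
grip_width: 0.0251
grasp_force: 40.0
```

Emit:
arm_command(motion=[0, 0, -10, 0, 0, 0, 0, 0, -30, 0, 0, 0, 0, 0, -50, 0, 0, 0, 0, 0, -60, 0, 0, 0, 0, 0, -60, 0, 0, 0])

```text
t: 4.6
tcp_pos: [0.486, -0.1565, 0.2823]
orientation: [0.723, 0.691, 0.001, 0.002]
wrist_force: [1.1, 0.2, -3.0]
grip_width: 0.0247
grasp_force: 40.0
```

```bash
python3 -c "
from h import *
plan((.4845,-.003,.28,-2.5),(.4845,-.003,.184,-2.5))
q=bot.camera('scene');save(q,'s2.png')"
```

```text
{'t': np.float64(4.6), 'tcp_pos': array([ 0.486 , -0.1565,  0.2823]), 'orientation': array([0.7226, 0.6912, 0.0011, 0.0022]), 'joint_positions': array([-0.3604,  0.0642,  2.0754,  0.    ,  0.997 , -0.316 ]), 'wrist_force': array([ 1.0875,  0.2094, -2.9705]), 'grip_width': np.float64(0.0247), 'grasp_force': np.float64(40.0001)}
(0.4845, -0.003, 0.28, -2.5) mm [153.3  -8.3   2.1] deg [ 0.27  0.09 -0.04]
(0.4845, -0.003, 0.184, -2.5) mm [ 0.  0. 96.] deg [0. 0. 0.]
```

View pics/s2.png

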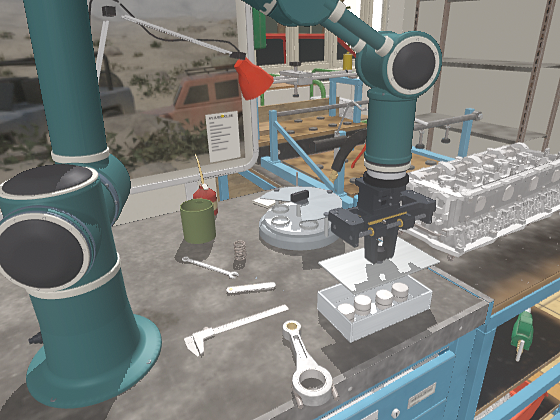

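The lid is held level, and the open tin shows four tappets at about (345,310), (362,302), (383,296) and (400,290). Setting the lid down between tin and indexer.

Emit:
arm_command(motion=[35, -2, -20, 0, 0, 0, 70, -4, -20, 0, 0, 0, 105, -6, -20, 0, 0, 0, 135, -7, -20, 0, 0, 0, 153, -8, -20, 0, 0, 0, 153, -8, -10, 0, 0, 0, 153, -8, 0, 0, 0, 0, 153, -8, 0, 0, 0, 0])

```text
t: 5.32
tcp_pos: [0.4819, -0.0032, 0.276]
orientation: [0.722, 0.691, -0.002, -0.002]
wrist_force: [0.1, 1.2, -3.3]
grip_width: 0.025
grasp_force: 40.0
```

Emit:
arm_command(motion=[0, 0, 30, 0, 0, 0, 0, 0, 60, 0, 0, 0, 0, 0, 85, 0, 0, 0, 0, 0, 92, 0, 0, 0, 0, 0, 96, 0, 0, 0, 0, 0, 98, 0, 0, 0, 0, 0, 98, 0, 0, 0, 0, 0, 98, 0, 0, 0])

```text
t: 5.98
tcp_pos: [0.4849, -0.0033, 0.1831]
orientation: [0.723, 0.691, 0.001, 0.001]
wrist_force: [0.4, -0.5, -2.1]
grip_width: 0.0248
grasp_force: 40.0
```

```bash
python3 -c "
from h import *
plan((.4845,-.003,.1815,-2.5))"
```

```text
{'t': np.float64(5.9833), 'tcp_pos': array([ 0.4849, -0.0033,  0.1831]), 'orientation': array([0.7228, 0.6911, 0.001 , 0.0011]), 'joint_positions': array([-0.0582,  0.1623,  2.1899, -0.    ,  0.7864, -0.0133]), 'wrist_force': array([ 0.3657, -0.4653, -2.1217]), 'grip_width': np.float64(0.0248), 'grasp_force': np.float64(40.0006)}
(0.4845, -0.003, 0.1815, -2.5) mm [ 0.3 -0.4  1.6] deg [ 0.17  0.   -0.07]
```

Emit:
arm_command(motion=[0, 0, 1, 0, 0, 0, 0, 0, 2, 0, 0, 0, 0, 0, 2, 0, 0, 0, 0, 0, 2, 0, 0, 0])

```text
t: 6.32
tcp_pos: [0.4848, -0.003, 0.1813]
orientation: [0.723, 0.691, 0.001, 0.001]
wrist_force: [-0.6, -0.7, 6.1]
grip_width: 0.0249
grasp_force: 40.0
```

Emit:
arm_command(motion=[0, 0, 0, 0, 0, 0, 0, 0, 0, 0, 0, 0, 0, 0, 0, 0, 0, 0, 0, 0, 0, 0, 0, 0, 0, 0, 0, 0, 0, 0, 0, 0, 0, 0, 0, 0], hand=60)

```text
t: 6.82
tcp_pos: [0.4837, -0.0029, 0.1796]
orientation: [0.723, 0.691, -0.0, -0.0]
wrist_force: [-0.8, 0.4, -0.5]
grip_width: 0.0624
grasp_force: 0.0
```

Emit:
arm_command(motion=[0, 0, -30, 0, 0, 0, 0, 0, -70, 0, 0, 0, 30, 0, -110, 0, 0, 0, 60, 0, -140, 0, 0, 0, 90, 0, -170, 0, 0, 0, 120, 0, -170, 0, 0, 0, 120, 0, -170, 0, 0, 0, 120, 0, -170, 0, 0, 0])

```text
t: 7.48
tcp_pos: [0.4892, 0.1184, 0.3506]
orientation: [0.721, 0.693, 0.001, 0.001]
wrist_force: [0.4, -1.0, 0.4]
grip_width: 0.0674
grasp_force: 0.0
```

```bash
python3 -c "
from h import *
st()
p=bot.camera('top');save(p,'t3.png')
spots(p,[('tappet_0',.004),('tin',0),('lid',0),('lid_knob',.027)],5)
q=bot.camera('scene')
spots(q,[('tappet_0',.004),('tin',0),('lid',0)],5)
a=cv2.resize(p['color'][165:275,300:450,::-1],None,fx=5,fy=5,interpolation=cv2.INTER_CUBIC)
cv2.imwrite('pics/c3.png',a)"
```

```text
{'t': np.float64(7.4833), 'tcp_pos': array([0.4892, 0.1184, 0.3506]), 'orientation': array([7.214e-01, 6.925e-01, 7.000e-04, 6.000e-04]), 'joint_positions': array([ 1.8810e-01, -2.1500e-02,  2.0252e+00, -2.0000e-04,  1.1360e+00,
        2.2890e-01]), 'wrist_force': array([ 0.3543, -1.0098,  0.4403]), 'grip_width': np.float64(0.0674), 'grasp_force': np.float64(0.0)}
tappet_0 0.71 [401.  194.1] [ 0.5523 -0.1482]
tappet_0 0.7 [401.8 248.9] [ 0.4164 -0.1482]
tappet_0 0.66 [402.9 230.5] [ 0.4616 -0.1516]
tappet_0 0.55 [407.2 215.5] [ 0.499  -0.1627]
tin 0.96 [404.2 219.9] [ 0.4884 -0.1565]
lid 0.61 [345.5 218.9] [ 0.4873 -0.0113]
lid_knob 0.92 [344.2 217.3] [ 0.4878 -0.0033]
tappet_0 0.82 [359.  309.6] [ 0.4578 -0.1451]
tappet_0 0.8 [400.  297.2] [ 0.5536 -0.159 ]
tappet_0 0.59 [381.4 305.9] [ 0.5024 -0.1598]
tappet_0 0.51 [345.5 319.9] [ 0.4165 -0.155 ]
tappet_0 0.32 [298.8 230.5] [0.5406 0.2001]
tin 0.55 [376.7 308.8] [ 0.4922 -0.1579]
lid 0.86 [330.2 275.3] [ 0.4858 -0.0148]
lid 0.67 [308.4 202. ] [0.6767 0.3549]
```

View pics/c3.png

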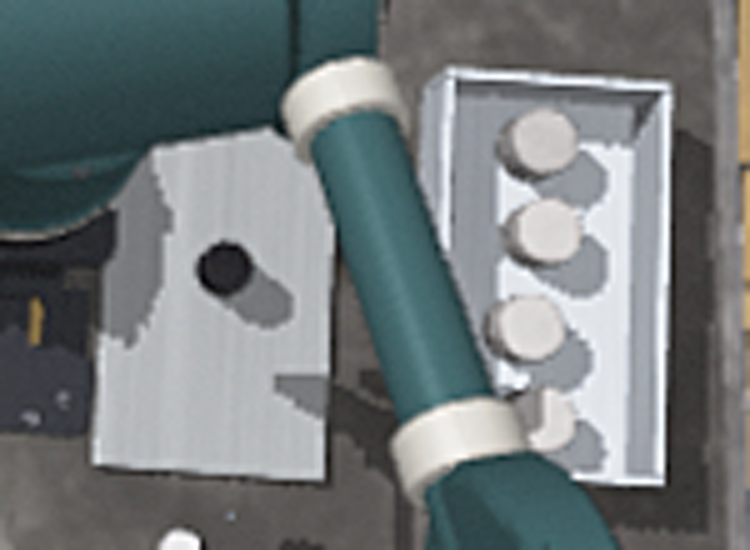

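The crop shows four tappets with crowns at about (543,140), (546,230), (527,328) and (547,420); the last is half hidden by the arm. The lid lies flat, with its knob at (224,269).

```bash
python3 - <<'E'
from h import *
p=bot.camera('top')
f=lambda x,y:((x+.5)/5+299.5,(y+.5)/5+164.5)
for n,z,L in(("crown",.03,((543,140),(546,230),(527,328),(547,420))),("tin",.044,((450,68),(672,82),(664,485))),("knob",.027,((224,269),))):
    print(n,[np.round(atz(p,f(*q),z)[:2],4).tolist() for q in L])
E
```

```text
crown [[0.5514, -0.1572], [0.5075, -0.1579], [0.46, -0.148], [0.4163, -0.1568]]
tin [[0.5826, -0.1086], [0.5783, -0.2144], [0.3868, -0.2058]]
knob [[0.4852, -0.0038]]
```

```bash
python3 -c "
from h import *
plan((.520,-.02,.30,-47.5),(.5514,-.1572,.27,-92.5))"
```

```text
{'t': np.float64(7.9833), 'tcp_pos': array([0.4891, 0.1162, 0.3493]), 'orientation': array([ 7.231e-01,  6.908e-01, -3.000e-04, -2.000e-04]), 'joint_positions': array([ 1.8380e-01, -2.0600e-02,  2.0269e+00, -1.0000e-04,  1.1361e+00,
        2.2950e-01]), 'wrist_force': array([0.5566, 0.0827, 0.8669]), 'grip_width': np.float64(0.0674), 'grasp_force': np.float64(0.0)}
(0.52, -0.02, 0.3, -47.5) mm [-134.6   37.2   49.3] deg [-3.000e-02  3.000e-02  4.488e+01]
(0.5514, -0.1572, 0.27, -92.5) mm [-69.5 122.4  30. ] deg [ 0.  0. 45.]
```

Emit:
arm_command(motion=[-135, 37, 49, 0, 0, 45, -135, 37, 49, 0, 0, 45, -135, 37, 49, 0, 0, 45, -135, 37, 49, 0, 0, 45, -135, 37, 49, 0, 0, 45, -135, 37, 49, 0, 0, 45, -135, 37, 49, 0, 0, 45, -135, 37, 49, 0, 0, 45], hand=112)

```text
t: 8.65
tcp_pos: [0.52, -0.0203, 0.3005]
orientation: [0.933, 0.361, -0.0, -0.0]
wrist_force: [-0.1, -0.3, 0.2]
grip_width: 0.0494
grasp_force: 0.0
```

Emit:
arm_command(motion=[-70, 122, 30, 0, 0, 45, -70, 122, 30, 0, 0, 45, -70, 122, 30, 0, 0, 45, -70, 122, 30, 0, 0, 45, -70, 122, 30, 0, 0, 45, -70, 122, 30, 0, 0, 45, -70, 122, 30, 0, 0, 45, -70, 122, 30, 0, 0, 45, -70, 122, 30, 0, 0, 45])

```text
t: 9.4
tcp_pos: [0.5507, -0.157, 0.2707]
orientation: [1.0, -0.021, -0.0, -0.0]
wrist_force: [-0.2, 0.5, -0.8]
grip_width: 0.0493
grasp_force: 0.0
```

```bash
python3 -c "
from h import *
plan((.5514,-.1575,.18,-92.5))
p=bot.camera('top');q=bot.camera('scene')
spots(p,[('tappet_0',.004)],4);spots(q,[('tappet_0',.004),('lid_knob',.027)],4)
a=cv2.resize(q['color'][200:350,300:450,::-1],None,fx=4,fy=4,interpolation=cv2.INTER_CUBIC)
cv2.imwrite('pics/c4.png',a)"
```

```text
{'t': np.float64(9.4), 'tcp_pos': array([ 0.5507, -0.157 ,  0.2707]), 'orientation': array([ 0.9998, -0.0211, -0.    , -0.    ]), 'joint_positions': array([-0.3211,  0.1925,  1.954 , -0.    ,  0.9952,  1.2919]), 'wrist_force': array([-0.2097,  0.4611, -0.82  ]), 'grip_width': np.float64(0.0493), 'grasp_force': np.float64(0.0)}
(0.5514, -0.1575, 0.18, -92.5) mm [ 0.7  0.5 90.7] deg [-0.    0.    0.08]
tappet_0 0.73 [406.5 251.6] [ 0.4101 -0.1595]
tappet_0 0.72 [401.5 229.4] [ 0.4642 -0.1482]
tappet_0 0.64 [403.2 215.5] [ 0.4988 -0.1529]
tappet_0 0.46 [403.6 192.9] [ 0.5555 -0.1548]
tappet_0 0.82 [379.4 306.4] [ 0.498  -0.1588]
tappet_0 0.74 [344.  316.4] [ 0.4204 -0.1455]
tappet_0 0.71 [398.9 297.5] [ 0.551  -0.1585]
tappet_0 0.54 [360.  305.3] [ 0.4682 -0.1359]
lid_knob 0.47 [301.4 195.5] [0.6522 0.3579]
```

View pics/c4.png

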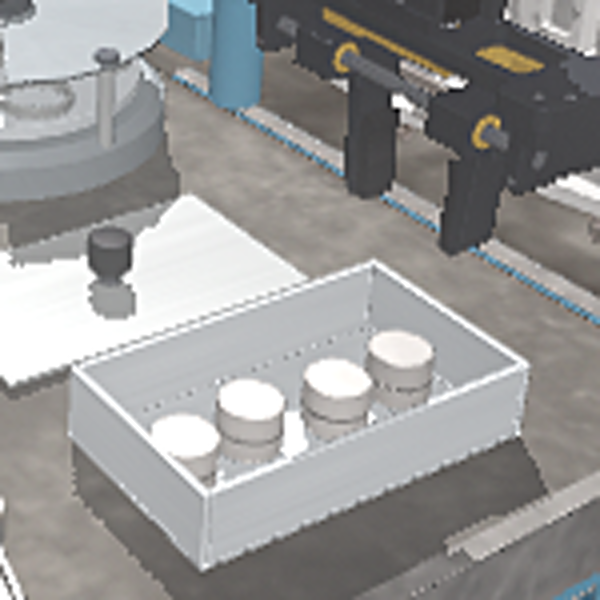

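The scene crop shows the four crowns at about (401,353), (338,383), (249,406) and (185,440), and the gripper above and in line with the far one. Going down.

Emit:
arm_command(motion=[0, 1, 40, 0, 0, 0, 0, 1, 75, 0, 0, 0, 0, 1, 91, 0, 0, 0, 0, 1, 91, 0, 0, 0])

```text
t: 9.98
tcp_pos: [0.548, -0.1569, 0.1751]
orientation: [1.0, -0.022, -0.004, -0.001]
wrist_force: [-0.4, -0.8, -0.2]
grip_width: 0.049
grasp_force: 0.0
```

Emit:
arm_command(motion=[0, 0, 0, 0, 0, 0, 0, 0, 0, 0, 0, 0, 0, 0, 0, 0, 0, 0, 0, 0, 0, 0, 0, 0, 0, 0, 0, 0, 0, 0], hand=255, newtons=20)

```text
t: 10.4
tcp_pos: [0.5518, -0.1582, 0.1817]
orientation: [1.0, -0.022, 0.002, 0.001]
wrist_force: [0.6, 0.2, 3.6]
grip_width: 0.0317
grasp_force: 20.0
```

Emit:
arm_command(motion=[0, 0, -30, 0, 0, 0, 0, 0, -70, 0, 0, 0, 0, 0, -110, 0, 0, 0, 0, 0, -130, 0, 0, 0, 0, 0, -130, 0, 0, 0])

```text
t: 10.82
tcp_pos: [0.5531, -0.1587, 0.3172]
orientation: [1.0, -0.022, 0.006, 0.002]
wrist_force: [0.3, -0.9, 0.0]
grip_width: 0.0319
grasp_force: 20.0
```

```bash
python3 -c "
from h import *
plan((.4808,.1974,.31,-84.3),(.4808,.1974,.224,-84.3))
q=bot.camera('scene')
for u,v in((401,353),(338,383),(249,406),(185,440)): print(atz(q,((u+.5)/4+299.5,(v+.5)/4+199.5),.03))
a=cv2.resize(q['color'][170:350,300:480,::-1],None,fx=3,fy=3,interpolation=cv2.INTER_CUBIC)
cv2.imwrite('pics/c5.png',a)"
```

```text
{'t': np.float64(10.8167), 'tcp_pos': array([ 0.5531, -0.1587,  0.3172]), 'orientation': array([ 0.9997, -0.0222,  0.0061,  0.0019]), 'joint_positions': array([-0.3226,  0.1439,  1.9156,  0.    ,  1.0693,  1.2926]), 'wrist_force': array([ 0.3016, -0.9325,  0.0394]), 'grip_width': np.float64(0.0319), 'grasp_force': np.float64(19.9999)}
(0.4808, 0.1974, 0.31, -84.3) mm [ -88.2 -352.5    4.9] deg [ 0.25 -0.69 -8.25]
(0.4808, 0.1974, 0.224, -84.3) mm [ 0.  0. 86.] deg [0. 0. 0.]
[ 0.54798619 -0.16071706  0.03      ]
[ 0.50440681 -0.16223314  0.03      ]
[ 0.45623416 -0.15305695  0.03      ]
[ 0.41458707 -0.15673     0.03      ]
```

View pics/c5.png

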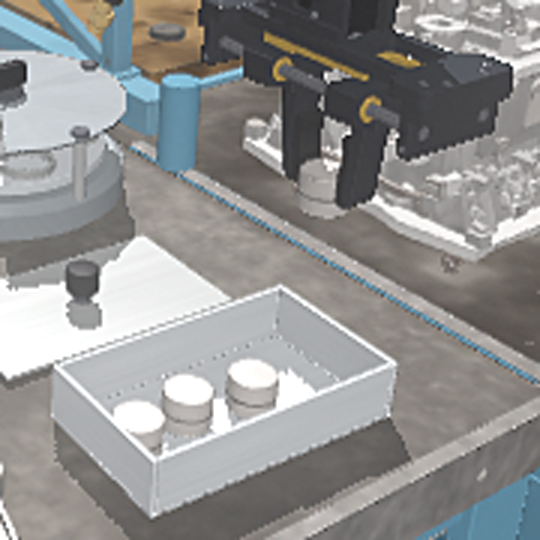

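The first tappet is in the gripper and three are left in the tin at about (138,420), (187,390) and (252,375).

Emit:
arm_command(motion=[-9, -36, 0, 0, 0, -1, -17, -71, 0, 0, 0, -2, -26, -107, 0, 0, 0, -3, -34, -142, 0, 0, 0, -4, -43, -178, 0, 0, 0, -5, -52, -214, 0, 0, 0, -6, -60, -249, 0, 0, 0, -7, -69, -285, 0, 0, 0, -8.2, -77, -320, 0, 0, 0, -8.2, -85, -352, 0, 0, 0, -8.2])

```text
t: 11.7
tcp_pos: [0.4797, 0.1991, 0.3076]
orientation: [0.999, 0.05, -0.002, 0.0]
wrist_force: [-0.5, 0.1, -1.0]
grip_width: 0.0318
grasp_force: 20.0
```

Emit:
arm_command(motion=[0, 0, 0, 0, 0, 0, 0, 0, 0, 0, 0, 0, 0, 0, 0, 0, 0, 0, 0, 0, 0, 0, 0, 0])

```text
t: 12.03
tcp_pos: [0.4812, 0.1965, 0.3086]
orientation: [0.999, 0.049, -0.001, 0.0]
wrist_force: [-0.1, 0.5, -0.4]
grip_width: 0.0318
grasp_force: 20.0
```

```bash
python3 -c "
from h import *
plan((.4808,.1974,.2235,-84.3))
q=bot.camera('scene');p=bot.camera('top')
spots(q,[('window',.046),('tappet_0',.134)],2)
spots(p,[('window',.046),('indexer',0)],2)
a=cv2.resize(q['color'][120:270,200:380,::-1],None,fx=4,fy=4,interpolation=cv2.INTER_CUBIC)
cv2.imwrite('pics/c6.png',a)"
```

```text
{'t': np.float64(12.0333), 'tcp_pos': array([0.4812, 0.1965, 0.3086]), 'orientation': array([ 9.988e-01,  4.880e-02, -9.000e-04,  5.000e-04]), 'joint_positions': array([ 3.3990e-01,  5.3800e-02,  2.0322e+00, -4.0000e-04,  1.0577e+00,
        1.8132e+00]), 'wrist_force': array([-0.0911,  0.4836, -0.4489]), 'grip_width': np.float64(0.0318), 'grasp_force': np.float64(19.9998)}
(0.4808, 0.1974, 0.2235, -84.3) mm [-0.2 -1.  85.1] deg [ 0.05  0.11 -0.1 ]
window 0.6 [276.5 222.7] [0.4724 0.2006]
tappet_0 0.58 [361.9 308.7] [ 0.3491 -0.268 ]
tappet_0 0.53 [279.3 188.2] [0.491  0.2136]
window 0.96 [257.  217.9] [0.479  0.2056]
indexer 0.21 [261.7 216. ] [0.4895 0.1966]
```

View pics/c6.png

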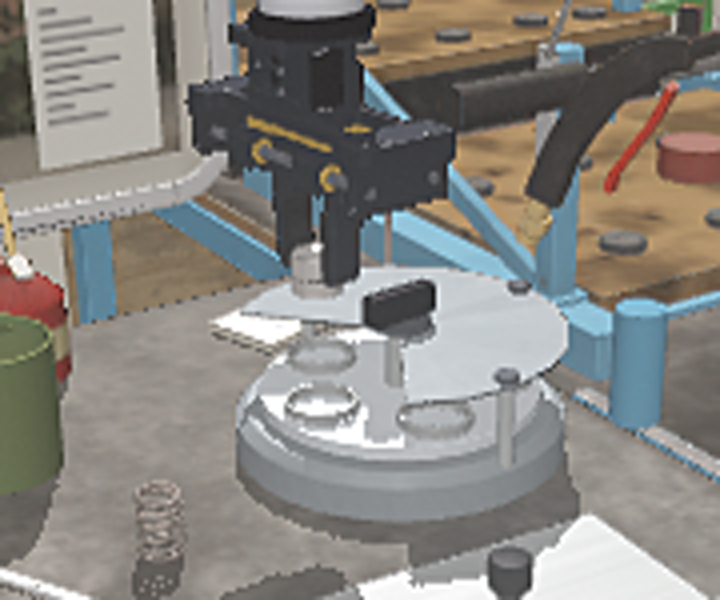

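The window nest ring is at about (322,403) in the crop, and the held tappet's underside is centred near (318,287). I compare the two in world coordinates.

```bash
python3 -c "
from h import *
q=bot.camera('scene')
f=lambda u,v:((u+.5)/4+199.5,(v+.5)/4+119.5)
print(atz(q,f(322,403),.054),atz(q,f(318,287),.134))
for X in((.4808,.1974,.054),(.481,.197,.134),(.5455,.204,.114)): print((proj(q,X)-[199.5,119.5])*4)"
```

```text
[0.47909634 0.19309619 0.054     ] [0.47966728 0.19503295 0.134     ]
[321.41144518 400.43654951]
[318.75478392 286.08804661]
[399.16708166 290.63117382]
```

Emit:
arm_command(motion=[0, 0, 35, 0, 0, 0, 0, 0, 60, 0, 0, 0, 0, 0, 75, 0, 0, 0, 0, 0, 82, 0, 0, 0, 0, 0, 85, 0, 0, 0, 0, 0, 86, 0, 0, 0, 0, 0, 86, 0, 0, 0])

```text
t: 12.97
tcp_pos: [0.4821, 0.1977, 0.2246]
orientation: [0.999, 0.049, 0.001, -0.0]
wrist_force: [-0.2, 0.5, -1.0]
grip_width: 0.032
grasp_force: 20.0
```

```bash
python3 -c "
from h import *
st()
q=bot.camera('scene')
a=cv2.resize(q['color'][150:260,210:370,::-1],None,fx=5,fy=5,interpolation=cv2.INTER_CUBIC)
cv2.imwrite('pics/c7.png',a)"
```

```text
{'t': np.float64(12.9667), 'tcp_pos': array([0.4821, 0.1977, 0.2246]), 'orientation': array([ 9.988e-01,  4.920e-02,  9.000e-04, -3.000e-04]), 'joint_positions': array([0.3414, 0.1604, 2.0933, 0.    , 0.8861, 1.8137]), 'wrist_force': array([-0.1986,  0.4959, -1.006 ]), 'grip_width': np.float64(0.032), 'grasp_force': np.float64(19.9999)}
```

View pics/c7.png

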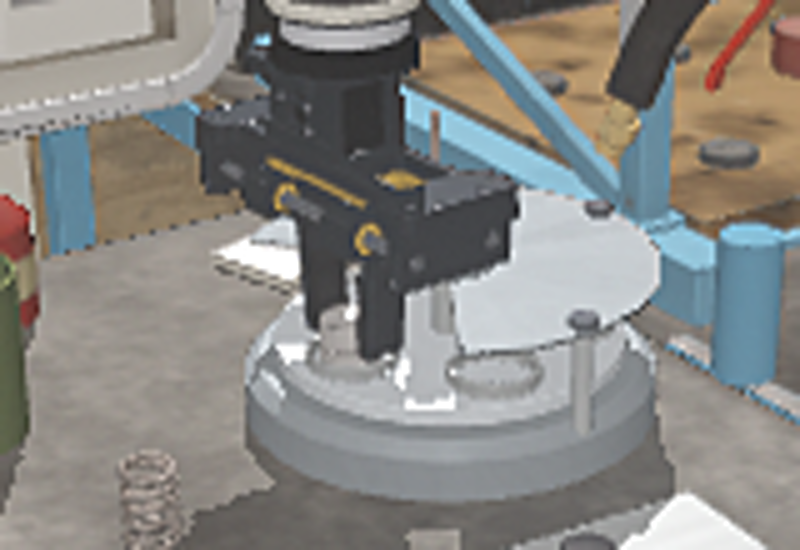

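The tappet is down in the window nest ring at about (350,350) in the crop. Lower a bit, release, lift and go above the bar knob.

Emit:
arm_command(motion=[0, 0, 1, 0, 0, 0, 0, 0, 2, 0, 0, 0, 0, 0, 2, 0, 0, 0])

```text
t: 13.27
tcp_pos: [0.4823, 0.1979, 0.2237]
orientation: [0.999, 0.049, 0.001, -0.0]
wrist_force: [-2.7, -0.1, 6.8]
grip_width: 0.0317
grasp_force: 20.0
```

Emit:
arm_command(motion=[0, 0, 0, 0, 0, 0, 0, 0, 0, 0, 0, 0, 0, 0, 0, 0, 0, 0, 0, 0, 0, 0, 0, 0, 0, 0, 0, 0, 0, 0], hand=112)

```text
t: 13.68
tcp_pos: [0.4814, 0.1975, 0.2216]
orientation: [0.999, 0.049, -0.0, 0.0]
wrist_force: [1.0, 0.7, 0.9]
grip_width: 0.0492
grasp_force: 0.0
```

Emit:
arm_command(motion=[0, 0, -20, 0, 0, 0, 0, 0, -50, 0, 0, 0, 0, 0, -80, 0, 0, 0, 20, 0, -90, 0, 0, 0, 45, 0, -90, 0, 0, 0, 64, 0, -90, 0, 0, 0, 64, 0, -90, 0, 0, 0, 64, 0, -90, 0, 0, 0])

```text
t: 14.35
tcp_pos: [0.5454, 0.2038, 0.3113]
orientation: [0.999, 0.049, -0.0, 0.0]
wrist_force: [-1.2, 0.4, 0.5]
grip_width: 0.0498
grasp_force: 0.0
```

```bash
python3 -c "
from h import *
plan((.5455,.204,.262,-84.3))
p=bot.camera('top');q=bot.camera('scene')
spots(q,[('tappet_0',.046),('knob_grip',.103)],5)
spots(p,[('tappet_0',.046),('window',.046)],5)
for i in (p,q): print(proj(i,(.4808,.1974,.046)))"
```

```text
{'t': np.float64(14.35), 'tcp_pos': array([0.5454, 0.2038, 0.3113]), 'orientation': array([ 9.988e-01,  4.900e-02, -5.000e-04,  1.000e-04]), 'joint_positions': array([3.1470e-01, 1.6640e-01, 1.9013e+00, 1.0000e-04, 1.0749e+00,
       1.7874e+00]), 'wrist_force': array([-1.169 ,  0.3917,  0.5077]), 'grip_width': np.float64(0.0498), 'grasp_force': np.float64(0.0)}
(0.5455, 0.204, 0.262, -84.3) mm [ 0.2 -0.2 49.3] deg [ 0.01  0.06 -0.08]
tappet_0 0.88 [358.7 307.7] [ 0.4241 -0.1802]
tappet_0 0.72 [274.9 220. ] [0.4768 0.2169]
tappet_0 0.51 [382.  303.9] [ 0.4669 -0.1943]
tappet_0 0.45 [343.7 316.6] [ 0.3861 -0.1851]
knob_grip 0.96 [299.  194.7] [0.5498 0.2122]
tappet_0 0.72 [404.9 251. ] [ 0.4097 -0.1416]
tappet_0 0.52 [398.2 233. ] [ 0.4514 -0.1266]
tappet_0 0.44 [408. 214.] [ 0.497  -0.1503]
window 0.75 [261.  216.4] [0.4828 0.1963]
window 0.72 [343.1 217.9] [0.484  0.0026]
[260.49884062 217.24018898]
[279.93134069 222.37198424]
```

Emit:
arm_command(motion=[0, 0, 30, 0, 0, 0, 0, 0, 45, 0, 0, 0, 0, 0, 49, 0, 0, 0, 0, 0, 49, 0, 0, 0, 0, 0, 49, 0, 0, 0])

```text
t: 15.07
tcp_pos: [0.5451, 0.204, 0.2631]
orientation: [0.999, 0.049, 0.0, -0.0]
wrist_force: [0.2, -0.5, -0.1]
grip_width: 0.0493
grasp_force: 0.0
```

Emit:
arm_command(motion=[0, 0, 0, 0, 0, 0, 0, 0, 0, 0, 0, 0, 0, 0, 0, 0, 0, 0, 0, 0, 0, 0, 0, 0, 0, 0, 0, 0, 0, 0, 0, 0, 0, 0, 0, 0, 0, 0, 0, 0, 0, 0], hand=255, newtons=30)

```text
t: 15.65
tcp_pos: [0.5452, 0.2049, 0.2633]
orientation: [0.999, 0.049, 0.0, -0.001]
wrist_force: [-1.3, 5.8, 1.9]
grip_width: 0.0155
grasp_force: 30.0
```

Emit:
arm_command(motion=[0, 0, 0, 0, 0, -4, 0, 0, 0, 0, 0, -8, 0, 0, 0, 0, 0, -12, 0, 0, 0, 0, 0, -16, 0, 0, 0, 0, 0, -20, 0, 0, 0, 0, 0, -24, 0, 0, 0, 0, 0, -28, 0, 0, 0, 0, 0, -32, 0, 0, 0, 0, 0, -36])

```text
t: 16.4
tcp_pos: [0.5455, 0.2044, 0.2633]
orientation: [0.934, 0.357, 0.001, -0.001]
wrist_force: [-0.3, 1.6, 0.5]
grip_width: 0.0157
grasp_force: 30.0
```

Emit:
arm_command(motion=[0, 0, 0, 0, 0, -4, 0, 0, 0, 0, 0, -8, 0, 0, 0, 0, 0, -12, 0, 0, 0, 0, 0, -16, 0, 0, 0, 0, 0, -20, 0, 0, 0, 0, 0, -24, 0, 0, 0, 0, 0, -28, 0, 0, 0, 0, 0, -32, 0, 0, 0, 0, 0, -36, 0, 0, 0, 0, 0, -36])

```text
t: 17.23
tcp_pos: [0.5459, 0.2041, 0.2633]
orientation: [0.779, 0.627, 0.001, 0.0]
wrist_force: [3.7, 0.9, -0.5]
grip_width: 0.0157
grasp_force: 30.0
```

```bash
python3 -c "
from h import *
plan((.5455,.204,.32,-12.3))
print(bot.get_state()['moment'])"
```

```text
{'t': np.float64(17.2333), 'tcp_pos': array([0.5459, 0.2041, 0.2633]), 'orientation': array([7.786e-01, 6.275e-01, 1.300e-03, 5.000e-04]), 'joint_positions': array([3.1500e-01, 2.1800e-01, 1.9385e+00, 1.0000e-04, 9.8230e-01,
       5.2910e-01]), 'wrist_force': array([ 3.6532,  0.8746, -0.4935]), 'grip_width': np.float64(0.0157), 'grasp_force': np.float64(30.0064)}
(0.5455, 0.204, 0.32, -12.3) mm [ -0.1  -0.3 -56.7] deg [ 0.14 -0.09  0.03]
[ 0.15190563 -0.44431741 -0.07487621]
```

Emit:
arm_command(motion=[0, 0, 0, 0, 0, 0, 0, 0, 0, 0, 0, 0, 0, 0, 0, 0, 0, 0, 0, 0, 0, 0, 0, 0, 0, 0, 0, 0, 0, 0], hand=112)

```text
t: 17.65
tcp_pos: [0.5449, 0.2038, 0.2625]
orientation: [0.779, 0.627, -0.0, -0.0]
wrist_force: [0.3, 0.3, 0.1]
grip_width: 0.0466
grasp_force: 0.0
```

Emit:
arm_command(motion=[0, 0, -20, 0, 0, 0, 0, 0, -40, 0, 0, 0, 0, 0, -57, 0, 0, 0, 0, 0, -57, 0, 0, 0])

```text
t: 17.98
tcp_pos: [0.5466, 0.2043, 0.3238]
orientation: [0.779, 0.627, 0.003, 0.001]
wrist_force: [0.0, 1.0, -0.4]
grip_width: 0.0493
grasp_force: 0.0
```

```bash
python3 -c "
from h import *
plan((.520,.02,.31,-52.3),(.506,-.16,.27,-92.5))
q=bot.camera('scene');p=bot.camera('top')
spots(q,[('knob_grip',.103),('knob_end',.103),('tappet_0',.046)],5)
spots(p,[('window',.046),('nest_0',.046),('knob_end',.103)],5)
print(proj(q,(.545,.204,.103)),proj(q,(.545+.022*np.cos(np.radians(77.7)),.204+.022*np.sin(np.radians(77.7)),.103)))
a=cv2.resize(q['color'][150:260,210:370,::-1],None,fx=5,fy=5,interpolation=cv2.INTER_CUBIC)
cv2.imwrite('pics/c8.png',a)"
```

```text
{'t': np.float64(17.9833), 'tcp_pos': array([0.5466, 0.2043, 0.3238]), 'orientation': array([0.7792, 0.6268, 0.0032, 0.0012]), 'joint_positions': array([3.1510e-01, 1.5420e-01, 1.8905e+00, 1.0000e-04, 1.0900e+00,
       5.3090e-01]), 'wrist_force': array([ 0.0121,  0.9568, -0.4385]), 'grip_width': np.float64(0.0493), 'grasp_force': np.float64(0.0)}
(0.52, 0.02, 0.31, -52.3) mm [-185.8   13.4   13.2] deg [ 0.25 -0.31 39.93]
(0.506, -0.16, 0.27, -92.5) mm [-121.2  133.9   40. ] deg [ 0.   0.  40.2]
knob_grip 0.77 [300.9 193.2] [0.5597 0.2182]
knob_grip 0.5 [304.4 205.5] [0.5227 0.1454]
knob_end 0.74 [296.2 191.6] [0.5555 0.2349]
tappet_0 0.79 [381.7 303.8] [ 0.4667 -0.1938]
tappet_0 0.67 [343.5 319. ] [ 0.3818 -0.1899]
tappet_0 0.56 [359.7 309.5] [ 0.4223 -0.1851]
window 0.86 [259.3 216.8] [0.4818 0.2003]
nest_0 0.75 [284.5 193.9] [0.5381 0.142 ]
nest_0 0.55 [202.  158.5] [0.6198 0.3424]
nest_0 0.49 [262.7 215.3] [0.4855 0.1923]
[299.15552321 196.07589052] [296.27105179 193.14223669]
```

View pics/c8.png

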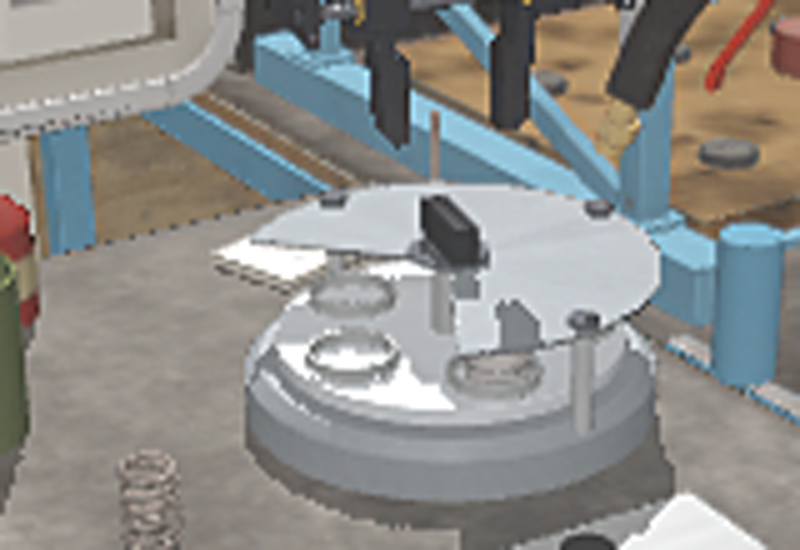

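The table has turned: the bar now points sideways at (450,230), an empty nest is at (352,352) in the window, and the loaded nest has moved to (495,370) at the guard's edge. Next tappet.

Emit:
arm_command(motion=[-185, 14, 10, 0, 0, 40, -185, 14, 10, 0, 0, 40, -185, 14, 10, 0, 0, 40, -185, 14, 10, 0, 0, 40, -185, 14, 10, 0, 0, 40, -185, 14, 10, 0, 0, 40, -185, 14, 10, 0, 0, 40, -185, 14, 10, 0, 0, 40, -185, 14, 10, 0, 0, 40])

```text
t: 19.13
tcp_pos: [0.5193, 0.0206, 0.3095]
orientation: [0.946, 0.324, -0.0, -0.0]
wrist_force: [-0.1, 0.1, 0.1]
grip_width: 0.0494
grasp_force: 0.0
```

Emit:
arm_command(motion=[-121, 134, 40, 0, 0, 40.2, -121, 134, 40, 0, 0, 40.2, -121, 134, 40, 0, 0, 40.2, -121, 134, 40, 0, 0, 40.2, -121, 134, 40, 0, 0, 40.2, -121, 134, 40, 0, 0, 40.2, -121, 134, 40, 0, 0, 40.2, -121, 134, 40, 0, 0, 40.2, -121, 134, 40, 0, 0, 40.2, -121, 134, 40, 0, 0, 40.2])

```text
t: 19.97
tcp_pos: [0.5056, -0.1589, 0.2699]
orientation: [1.0, -0.02, 0.0, 0.0]
wrist_force: [0.5, -1.0, 0.3]
grip_width: 0.0498
grasp_force: 0.0
```

```bash
python3 -c "
from h import *
plan((.506,-.16,.18,-92.5))
p=bot.camera('top');q=bot.camera('scene')
spots(p,[('tappet_0',.004),('lid_knob',.027)],4);spots(q,[('tappet_0',.004),('lid_knob',.027)],4)"
```

```text
{'t': np.float64(19.9667), 'tcp_pos': array([ 0.5056, -0.1589,  0.2699]), 'orientation': array([ 9.998e-01, -2.040e-02,  2.000e-04,  0.000e+00]), 'joint_positions': array([-3.5150e-01,  1.1670e-01,  2.0440e+00,  1.0000e-04,  9.8050e-01,
        1.2602e+00]), 'wrist_force': array([ 0.5109, -0.9924,  0.2775]), 'grip_width': np.float64(0.0498), 'grasp_force': np.float64(0.0)}
(0.506, -0.16, 0.18, -92.5) mm [ 0.4  1.1 89.9] deg [ 0.   -0.02  0.16]
tappet_0 0.6 [406.7 212.2] [ 0.5072 -0.1616]
tappet_0 0.58 [402.7 246.4] [ 0.4225 -0.1505]
tappet_0 0.46 [401.9 231.7] [ 0.4585 -0.1491]
tappet_0 0.22 [258.5 194.3] [0.5432 0.206 ]
lid_knob 0.96 [340.7 218.5] [0.4847 0.0051]
tappet_0 0.84 [381.3 306.3] [ 0.5014 -0.1606]
tappet_0 0.73 [362.1 310. ] [ 0.4621 -0.1493]
tappet_0 0.72 [344.5 321.6] [ 0.4119 -0.1577]
tappet_0 0.42 [308.5 224. ] [0.5848 0.2184]
lid_knob 0.74 [330.1 258. ] [0.5029 0.0095]
lid_knob 0.2 [278.9 219.5] [0.5065 0.2478]
```

Emit:
arm_command(motion=[0, 1, 40, 0, 0, 0, 0, 1, 75, 0, 0, 0, 0, 1, 90, 0, 0, 0, 0, 1, 90, 0, 0, 0, 0, 1, 90, 0, 0, 0])

```text
t: 20.68
tcp_pos: [0.5048, -0.1607, 0.1789]
orientation: [1.0, -0.022, -0.001, -0.0]
wrist_force: [0.9, 0.6, -0.6]
grip_width: 0.0493
grasp_force: 0.0
```

Emit:
arm_command(motion=[0, 0, 0, 0, 0, 0, 0, 0, 0, 0, 0, 0, 0, 0, 0, 0, 0, 0, 0, 0, 0, 0, 0, 0, 0, 0, 0, 0, 0, 0], hand=255, newtons=20)

```text
t: 21.1
tcp_pos: [0.5064, -0.1612, 0.1816]
orientation: [1.0, -0.022, 0.002, 0.001]
wrist_force: [-0.5, -0.2, 6.6]
grip_width: 0.0315
grasp_force: 20.0
```

Emit:
arm_command(motion=[0, 0, -30, 0, 0, 0, 0, 0, -70, 0, 0, 0, 0, 0, -110, 0, 0, 0, 0, 0, -130, 0, 0, 0, 0, 0, -130, 0, 0, 0])

```text
t: 21.52
tcp_pos: [0.5075, -0.1617, 0.3164]
orientation: [1.0, -0.022, 0.006, 0.002]
wrist_force: [0.8, 0.2, -0.9]
grip_width: 0.0317
grasp_force: 20.0
```

Emit:
arm_command(motion=[-4, -36, 0, 0, 0, -1, -8, -71, 0, 0, 0, -2, -12, -107, 0, 0, 0, -3, -16, -142, 0, 0, 0, -20, -20, -178, 0, 0, 0, -5, -24, -214, 0, 0, 0, -6, -28, -249, 0, 0, 0, -7, -33, -285, 0, 0, 0, -8.2, -37, -320, 0, 0, 0, -8.2, -41, -356, 0, 0, 0, -8.2])

```text
t: 22.35
tcp_pos: [0.4789, 0.198, 0.3083]
orientation: [0.999, 0.049, -0.001, 0.0]
wrist_force: [0.7, 0.3, -1.1]
grip_width: 0.0315
grasp_force: 20.0
```

Emit:
arm_command(motion=[0, 0, 0, 0, 0, 0, 0, 0, 0, 0, 0, 0, 0, 0, 0, 0, 0, 0, 0, 0, 0, 0, 0, 0])

```text
t: 22.68
tcp_pos: [0.4799, 0.1955, 0.3089]
orientation: [0.999, 0.049, -0.001, 0.0]
wrist_force: [0.4, 0.2, -0.4]
grip_width: 0.0318
grasp_force: 20.0
```

```bash
python3 -c "
from h import *
plan((.4808,.1970,.222,-84.3))"
```

```text
{'t': np.float64(22.6833), 'tcp_pos': array([0.4799, 0.1955, 0.3089]), 'orientation': array([ 9.988e-01,  4.880e-02, -7.000e-04,  4.000e-04]), 'joint_positions': array([ 3.3900e-01,  5.0300e-02,  2.0354e+00, -5.0000e-04,  1.0576e+00,
        1.8123e+00]), 'wrist_force': array([ 0.3731,  0.2083, -0.3796]), 'grip_width': np.float64(0.0318), 'grasp_force': np.float64(19.9999)}
(0.4808, 0.197, 0.222, -84.3) mm [ 1.2 -1.5 86.9] deg [ 0.05  0.08 -0.1 ]
```

Emit:
arm_command(motion=[1, -1, 35, 0, 0, 0, 1, -1, 60, 0, 0, 0, 1, -1, 75, 0, 0, 0, 1, -1, 82, 0, 0, 0, 1, -1, 86, 0, 0, 0, 1, -1, 88, 0, 0, 0, 1, -1, 88, 0, 0, 0, 1, -1, 88, 0, 0, 0])

```text
t: 23.35
tcp_pos: [0.4818, 0.1969, 0.2235]
orientation: [0.999, 0.049, 0.001, -0.0]
wrist_force: [-1.8, -0.6, 4.1]
grip_width: 0.0316
grasp_force: 20.0
```

Emit:
arm_command(motion=[0, 0, 0, 0, 0, 0, 0, 0, 0, 0, 0, 0, 0, 0, 0, 0, 0, 0, 0, 0, 0, 0, 0, 0, 0, 0, 0, 0, 0, 0], hand=112)

```text
t: 23.77
tcp_pos: [0.4811, 0.1976, 0.2216]
orientation: [0.999, 0.049, 0.0, -0.0]
wrist_force: [0.4, 0.1, 0.6]
grip_width: 0.0496
grasp_force: 0.0
```

Emit:
arm_command(motion=[0, 0, -20, 0, 0, 0, 0, 0, -50, 0, 0, 0, 0, 0, -80, 0, 0, 0, 20, 0, -92, 0, 0, -7, 45, 0, -92, 0, 0, -14, 64, -1, -92, 0, 0, -21, 64, -1, -92, 0, 0, -28, 64, -1, -92, 0, 0, -35, 64, -1, -92, 0, 0, -36, 64, -1, -92, 0, 0, -36])

```text
t: 24.6
tcp_pos: [0.5445, 0.205, 0.3133]
orientation: [0.935, 0.354, -0.0, -0.0]
wrist_force: [0.6, -0.3, -0.2]
grip_width: 0.0492
grasp_force: 0.0
```

```bash
python3 -c "
from h import *
plan((.5455,.2042,.312,-12.3),(.5455,.2042,.262,-12.3))
q=bot.camera('scene');save(q,'s9.png')
spots(q,[('tappet_0',.046)],5);print(proj(q,(.4808,.1974,.046)))"
```

```text
{'t': np.float64(24.6), 'tcp_pos': array([0.5445, 0.205 , 0.3133]), 'orientation': array([ 9.351e-01,  3.545e-01, -3.000e-04, -0.000e+00]), 'joint_positions': array([0.3173, 0.1636, 1.9005, 0.    , 1.0781, 1.1633]), 'wrist_force': array([ 0.5681, -0.2854, -0.2377]), 'grip_width': np.float64(0.0492), 'grasp_force': np.float64(0.0)}
(0.5455, 0.2042, 0.312, -12.3) mm [0.2 1.3 1.3] deg [-2.000e-02  3.000e-02 -3.617e+01]
(0.5455, 0.2042, 0.262, -12.3) mm [ 0.  0. 50.] deg [0. 0. 0.]
tappet_0 0.73 [345.5 318.4] [ 0.3857 -0.1905]
tappet_0 0.71 [361.5 309.7] [ 0.4247 -0.1872]
tappet_0 0.65 [309.8 225.8] [0.5346 0.1385]
[279.93134069 222.37198424]
```

```bash
python3 -c "
import cv2
a=cv2.imread('pics/s9.png');cv2.imwrite('pics/c9.png',cv2.resize(a[150:260,210:370],None,fx=5,fy=5,interpolation=cv2.INTER_CUBIC))"
```

```text
(no output)
```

View pics/c9.png

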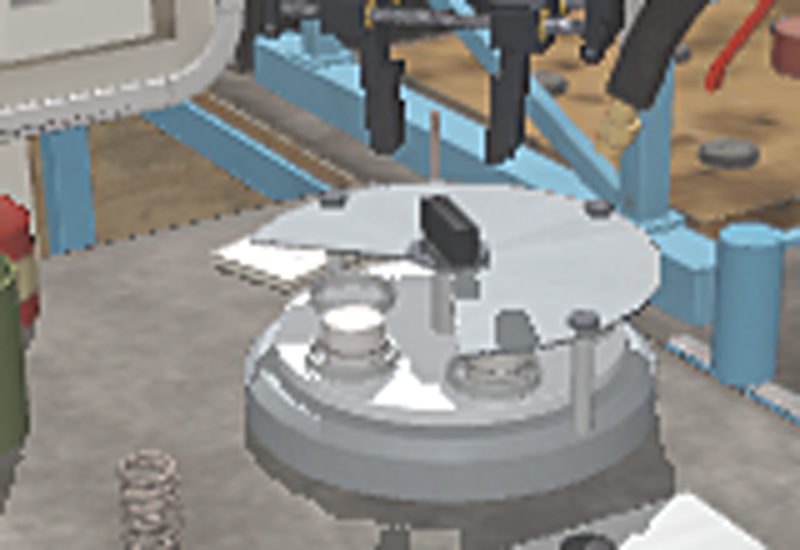

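The second tappet stands properly in the window nest at (352,340), and the first one's foot shows under the guard at (495,372). Turn the table on.

Emit:
arm_command(motion=[0, 1, 0, 0, 0, -7, 0, 1, 0, 0, 0, -14, 0, 1, 0, 0, 0, -21, 0, 1, 0, 0, 0, -28, 0, 1, 0, 0, 0, -36, 0, 1, 0, 0, 0, -36, 0, 1, 30, 0, 0, -36, 0, 1, 50, 0, 0, -36, 0, 1, 50, 0, 0, -36, 0, 1, 50, 0, 0, -36])

```text
t: 25.53
tcp_pos: [0.5444, 0.204, 0.2625]
orientation: [0.78, 0.626, -0.002, -0.001]
wrist_force: [-0.6, -0.8, 1.0]
grip_width: 0.0493
grasp_force: 0.0
```

Emit:
arm_command(motion=[0, 0, 0, 0, 0, 0, 0, 0, 0, 0, 0, 0, 0, 0, 0, 0, 0, 0, 0, 0, 0, 0, 0, 0, 0, 0, 0, 0, 0, 0, 0, 0, 0, 0, 0, 0, 0, 0, 0, 0, 0, 0], hand=255, newtons=30)

```text
t: 26.12
tcp_pos: [0.546, 0.2042, 0.2646]
orientation: [0.779, 0.627, 0.001, 0.001]
wrist_force: [2.2, -0.7, 1.9]
grip_width: 0.0154
grasp_force: 30.0
```

Emit:
arm_command(motion=[0, 0, 0, 0, 0, -4, 0, 0, 0, 0, 0, -8, 0, 0, 0, 0, 0, -12, 0, 0, 0, 0, 0, -16, 0, 0, 0, 0, 0, -20, 0, 0, 0, 0, 0, -24, 0, 0, 0, 0, 0, -28, 0, 0, 0, 0, 0, -32, 0, 0, 0, 0, 0, -36])

```text
t: 26.87
tcp_pos: [0.5465, 0.2043, 0.2646]
orientation: [0.546, 0.838, 0.001, 0.001]
wrist_force: [4.3, -0.7, -0.1]
grip_width: 0.0158
grasp_force: 30.1
```

Emit:
arm_command(motion=[0, 0, 0, 0, 0, -4, 0, 0, 0, 0, 0, -8, 0, 0, 0, 0, 0, -12, 0, 0, 0, 0, 0, -16, 0, 0, 0, 0, 0, -20, 0, 0, 0, 0, 0, -24, 0, 0, 0, 0, 0, -28, 0, 0, 0, 0, 0, -32, 0, 0, 0, 0, 0, -36, 0, 0, 0, 0, 0, -36])

```text
t: 27.7
tcp_pos: [0.5469, 0.2047, 0.2646]
orientation: [0.261, 0.965, 0.002, 0.002]
wrist_force: [6.6, 1.8, -1.9]
grip_width: 0.0159
grasp_force: 30.0
```

Emit:
arm_command(motion=[0, 0, 0, 0, 0, 0, 0, 0, 0, 0, 0, 0, 0, 0, 0, 0, 0, 0, 0, 0, 0, 0, 0, 0, 0, 0, 0, 0, 0, 0], hand=112)

```text
t: 28.12
tcp_pos: [0.5449, 0.2042, 0.2635]
orientation: [0.262, 0.965, -0.0, -0.0]
wrist_force: [0.0, 0.7, -0.3]
grip_width: 0.0464
grasp_force: 0.0
```

Emit:
arm_command(motion=[0, 0, -20, 0, 0, 0, 0, 0, -40, 0, 0, 0, 0, 0, -58, 0, 0, 0, 0, 0, -58, 0, 0, 0, 0, 0, -58, 0, 0, 0])

```text
t: 28.53
tcp_pos: [0.5456, 0.2044, 0.3227]
orientation: [0.262, 0.965, 0.001, 0.001]
wrist_force: [0.7, -0.4, -0.0]
grip_width: 0.0494
grasp_force: 0.0
```

```bash
python3 -c "
from h import *
plan((.51,.06,.31,10),(.48,-.08,.30,-40),(.458,-.153,.27,-92.5))
q=bot.camera('scene');p=bot.camera('top')
spots(q,[('knob_end',.103),('tappet_0',.046)],5)
spots(p,[('nest_0',.046),('knob_end',.103),('tappet_0',.004),('lid_knob',.027)],4)"
```

```text
{'t': np.float64(28.5333), 'tcp_pos': array([0.5456, 0.2044, 0.3227]), 'orientation': array([2.618e-01, 9.651e-01, 7.000e-04, 1.100e-03]), 'joint_positions': array([ 0.3156,  0.155 ,  1.8918,  0.    ,  1.0922, -0.7254]), 'wrist_force': array([ 6.816e-01, -3.998e-01, -5.000e-04]), 'grip_width': np.float64(0.0494), 'grasp_force': np.float64(0.0)}
(0.51, 0.06, 0.31, 10) mm [ -42.2 -142.6   12.5] deg [1.500e-01 4.000e-02 4.965e+01]
(0.48, -0.08, 0.3, -40) mm [-132.7  -53.9   10. ] deg [ 0.  0. 50.]
(0.458, -0.153, 0.27, -92.5) mm [-70.1  30.1  30. ] deg [ 0.   0.  52.5]
knob_end 0.81 [289.2 195.9] [0.5239 0.2196]
tappet_0 0.66 [356.7 310.8] [ 0.4155 -0.185 ]
tappet_0 0.63 [344.8 319.7] [ 0.3825 -0.1926]
tappet_0 0.39 [305.1 224.7] [0.528  0.1502]
nest_0 0.86 [236.6 202. ] [0.5158 0.2552]
nest_0 0.76 [285.6 192.3] [0.542  0.1395]
nest_0 0.73 [200.8 156.8] [0.6239 0.3455]
nest_0 0.69 [259.1 187.4] [0.5523 0.2028]
knob_end 0.84 [252.9 192.9] [0.5281 0.2133]
tappet_0 0.7 [405.  250.2] [ 0.4134 -0.1559]
tappet_0 0.48 [400.8 230.1] [ 0.4624 -0.1464]
lid_knob 0.72 [342.8 215.7] [4.916e-01 1.000e-04]
```

```bash
python3 -c "
from h import *
plan((.5,.02,.31,75),(.459,-.152,.27,87.5),(.459,-.152,.31,87.5),(.4808,.197,.31,95.7))"
```

```text
{'t': np.float64(28.9333), 'tcp_pos': array([0.545 , 0.2041, 0.3207]), 'orientation': array([ 2.618e-01,  9.651e-01, -4.000e-04, -7.000e-04]), 'joint_positions': array([ 0.3156,  0.157 ,  1.8934, -0.    ,  1.0928, -0.7255]), 'wrist_force': array([1.1921, 0.6075, 1.5678]), 'grip_width': np.float64(0.0493), 'grasp_force': np.float64(0.0)}
(0.5, 0.02, 0.31, 75) mm [ -54.2 -181.6   10.9] deg [ -0.06  -0.07 -15.35]
(0.459, -0.152, 0.27, 87.5) mm [  -4.9 -176.8   40. ] deg [  0.    0.  -12.5]
(0.459, -0.152, 0.31, 87.5) mm [  0.   0. -40.] deg [0. 0. 0.]
(0.4808, 0.197, 0.31, 95.7) mm [ -6.6 349.6   0. ] deg [ 0.   0.  -8.2]
```

Emit:
arm_command(motion=[-54, -182, 11, 0, 0, -15.4, -54, -182, 11, 0, 0, -15.4, -54, -182, 11, 0, 0, -15.4, -54, -182, 11, 0, 0, -15.4, -54, -182, 11, 0, 0, -15.4, -54, -182, 11, 0, 0, -15.4, -54, -182, 11, 0, 0, -15.4])

```text
t: 29.52
tcp_pos: [0.4995, 0.0187, 0.3105]
orientation: [0.132, 0.991, 0.0, -0.0]
wrist_force: [0.0, 0.2, 0.3]
grip_width: 0.0495
grasp_force: 0.0
```

Emit:
arm_command(motion=[-5, -177, 40, 0, 0, -12.5, -5, -177, 40, 0, 0, -12.5, -5, -177, 40, 0, 0, -12.5, -5, -177, 40, 0, 0, -12.5, -5, -177, 40, 0, 0, -12.5, -5, -177, 40, 0, 0, -12.5, -5, -177, 40, 0, 0, -12.5, -5, -177, 40, 0, 0, -12.5, -5, -177, 40, 0, 0, -12.5])

```text
t: 30.27
tcp_pos: [0.4599, -0.1511, 0.2711]
orientation: [0.02, 1.0, 0.0, 0.0]
wrist_force: [-0.7, 0.9, -0.9]
grip_width: 0.0497
grasp_force: 0.0
```

```bash
python3 -c "
from h import *
plan((.459,-.152,.18,87.5))
q=bot.camera('scene')
spots(q,[('tappet_0',.004)],3)"
```

```text
{'t': np.float64(30.2667), 'tcp_pos': array([ 0.4599, -0.1511,  0.2711]), 'orientation': array([2.040e-02, 9.998e-01, 1.000e-04, 4.000e-04]), 'joint_positions': array([-3.6910e-01,  2.9300e-02,  2.1358e+00,  6.0000e-04,  9.7580e-01,
       -1.8993e+00]), 'wrist_force': array([-0.713 ,  0.9286, -0.9244]), 'grip_width': np.float64(0.0497), 'grasp_force': np.float64(0.0)}
(0.459, -0.152, 0.18, 87.5) mm [ 0.9 -1.  91.1] deg [0.01 0.05 0.16]
tappet_0 0.65 [345.6 319.5] [ 0.4174 -0.1542]
tappet_0 0.61 [360.5 310. ] [ 0.4594 -0.1476]
tappet_0 0.53 [303.7 226. ] [0.5667 0.2154]
```

Emit:
arm_command(motion=[0, 0, 40, 0, 0, 0, 0, -1, 75, 0, 0, 0, 0, -1, 90, 0, 0, 0, 0, -1, 90, 0, 0, 0, 0, -1, 90, 0, 0, 0])

```text
t: 30.78
tcp_pos: [0.4589, -0.1525, 0.1802]
orientation: [0.021, 1.0, 0.0, -0.001]
wrist_force: [0.2, 0.2, 0.0]
grip_width: 0.0496
grasp_force: 0.0
```

Emit:
arm_command(motion=[0, 0, 0, 0, 0, 0, 0, 0, 0, 0, 0, 0, 0, 0, 0, 0, 0, 0, 0, 0, 0, 0, 0, 0, 0, 0, 0, 0, 0, 0], hand=255, newtons=20)

```text
t: 31.2
tcp_pos: [0.4602, -0.1537, 0.1825]
orientation: [0.021, 1.0, -0.0, 0.002]
wrist_force: [-0.8, 1.6, 6.5]
grip_width: 0.0317
grasp_force: 20.0
```

Emit:
arm_command(motion=[0, 0, -30, 0, 0, 0, 0, 0, -70, 0, 0, 0, 0, 0, -110, 0, 0, 0, 0, 0, -130, 0, 0, 0, 0, 0, -130, 0, 0, 0])

```text
t: 31.62
tcp_pos: [0.4613, -0.1544, 0.3171]
orientation: [0.021, 1.0, -0.002, 0.005]
wrist_force: [0.8, -0.3, -1.0]
grip_width: 0.0317
grasp_force: 20.0
```

Emit:
arm_command(motion=[-1, 36, 0, 0, 0, -1, -1, 71, 0, 0, 0, -2, -2, 107, 0, 0, 0, -3, -3, 142, 0, 0, 0, -4, -4, 178, 0, 0, 0, -5, -4, 214, 0, 0, 0, -6, -5, 249, 0, 0, 0, -7, -6, 285, 0, 0, 0, -8.2, -6, 320, 0, 0, 0, -8.2, -7, 349, 0, 0, 0, -8.2])

```text
t: 32.45
tcp_pos: [0.48, 0.197, 0.3093]
orientation: [-0.051, 0.999, -0.0, -0.001]
wrist_force: [0.4, 0.3, -0.4]
grip_width: 0.0317
grasp_force: 20.0
```

Emit:
arm_command(motion=[0, 0, 0, 0, 0, 0, 0, 0, 0, 0, 0, 0, 0, 0, 0, 0, 0, 0, 0, 0, 0, 0, 0, 0])

```text
t: 32.78
tcp_pos: [0.4805, 0.1938, 0.3099]
orientation: [-0.05, 0.999, -0.0, -0.001]
wrist_force: [-0.2, -0.7, -0.1]
grip_width: 0.0317
grasp_force: 20.0
```

```bash
python3 -c "
from h import *
plan((.4808,.1970,.222,95.7))
q=bot.camera('scene')
spots(q,[('tappet_0',.134)],4);print(proj(q,(.481,.197,.134)))"
```

```text
{'t': np.float64(32.7833), 'tcp_pos': array([0.4805, 0.1938, 0.3099]), 'orientation': array([-4.970e-02,  9.988e-01, -4.000e-04, -8.000e-04]), 'joint_positions': array([ 3.3550e-01,  4.9300e-02,  2.0344e+00, -5.0000e-04,  1.0597e+00,
       -1.3344e+00]), 'wrist_force': array([-0.2242, -0.6639, -0.0866]), 'grip_width': np.float64(0.0317), 'grasp_force': np.float64(19.9999)}
(0.4808, 0.197, 0.222, 95.7) mm [-0.7  3.2 87.8] deg [-0.05 -0.09 -0.01]
tappet_0 0.64 [275.1 192.8] [0.4665 0.1924]
tappet_0 0.56 [345.  319.1] [ 0.314  -0.2729]
tappet_0 0.4 [306.4 223.4] [0.4365 0.0077]
[279.18869598 191.02201165]
```

Emit:
arm_command(motion=[-1, 3, 35, 0, 0, 0, -1, 3, 60, 0, 0, 0, -1, 3, 75, 0, 0, 0, -1, 3, 82, 0, 0, 0, -1, 3, 86, 0, 0, 0, -1, 3, 89, 0, 0, 0, -1, 3, 89, 0, 0, 0, -1, 3, 89, 0, 0, 0])

```text
t: 33.55
tcp_pos: [0.4824, 0.1977, 0.2239]
orientation: [-0.05, 0.999, 0.0, 0.001]
wrist_force: [-2.8, -1.5, 4.8]
grip_width: 0.0318
grasp_force: 20.0
```

Emit:
arm_command(motion=[0, 0, 0, 0, 0, 0, 0, 0, 0, 0, 0, 0, 0, 0, 0, 0, 0, 0, 0, 0, 0, 0, 0, 0, 0, 0, 0, 0, 0, 0], hand=112)

```text
t: 33.97
tcp_pos: [0.4818, 0.198, 0.2218]
orientation: [-0.05, 0.999, 0.0, 0.0]
wrist_force: [0.8, 0.4, -0.2]
grip_width: 0.0495
grasp_force: 0.0
```

Emit:
arm_command(motion=[0, 0, -20, 0, 0, 0, 0, 0, -50, 0, 0, 0, 0, 0, -80, 0, 0, 0, -20, 0, -92, 0, 0, 7, -45, 0, -92, 0, 0, 14, -64, 0, -92, 0, 0, 21, -64, 0, -92, 0, 0, 28, -64, 0, -92, 0, 0, 36, -64, 0, -92, 0, 0, 36, -64, 0, -92, 0, 0, 36])

```text
t: 34.8
tcp_pos: [0.5453, 0.2044, 0.3134]
orientation: [0.26, 0.966, -0.0, -0.0]
wrist_force: [-0.0, -0.2, 0.4]
grip_width: 0.0496
grasp_force: 0.0
```

```bash
python3 -c "
from h import *
plan((.5455,.2042,.263,59.7))
q=bot.camera('scene');save(q,'s10.png')
cv2.imwrite('pics/c10.png',cv2.resize(q['color'][150:260,210:370,::-1],None,fx=5,fy=5,interpolation=cv2.INTER_CUBIC))"
```

```text
{'t': np.float64(34.8), 'tcp_pos': array([0.5453, 0.2044, 0.3134]), 'orientation': array([ 2.597e-01,  9.657e-01, -2.000e-04, -3.000e-04]), 'joint_positions': array([ 0.3159,  0.1644,  1.8995,  0.    ,  1.0783, -0.7294]), 'wrist_force': array([-0.0454, -0.2324,  0.3984]), 'grip_width': np.float64(0.0496), 'grasp_force': np.float64(0.0)}
(0.5455, 0.2042, 0.263, 59.7) mm [-0.4 -0.1 50.4] deg [-0.03 -0.02  0.19]
```

View pics/c10.png

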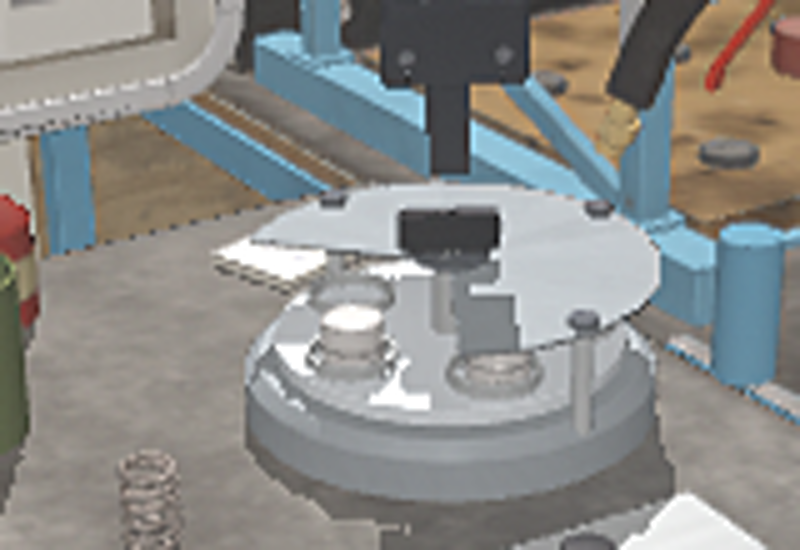

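The third tappet stands in the window nest at (352,335). Turn the table on.

Emit:
arm_command(motion=[0, 0, 30, 0, 0, 0, 0, 0, 45, 0, 0, 0, 0, 0, 50, 0, 0, 0, 0, 0, 50, 0, 0, 0, 0, 0, 50, 0, 0, 0])

```text
t: 35.27
tcp_pos: [0.5453, 0.2045, 0.264]
orientation: [0.26, 0.966, -0.0, -0.0]
wrist_force: [-0.6, 1.1, 1.0]
grip_width: 0.0496
grasp_force: 0.0
```

Emit:
arm_command(motion=[0, 0, 0, 0, 0, 0, 0, 0, 0, 0, 0, 0, 0, 0, 0, 0, 0, 0, 0, 0, 0, 0, 0, 0, 0, 0, 0, 0, 0, 0, 0, 0, 0, 0, 0, 0, 0, 0, 0, 0, 0, 0], hand=255, newtons=30)

```text
t: 35.85
tcp_pos: [0.546, 0.2053, 0.2644]
orientation: [0.261, 0.965, 0.001, 0.001]
wrist_force: [1.2, 5.7, -2.2]
grip_width: 0.0158
grasp_force: 30.0
```

Emit:
arm_command(motion=[0, 0, 0, 0, 0, -4, 0, 0, 0, 0, 0, -8, 0, 0, 0, 0, 0, -12, 0, 0, 0, 0, 0, -16, 0, 0, 0, 0, 0, -20, 0, 0, 0, 0, 0, -24, 0, 0, 0, 0, 0, -28, 0, 0, 0, 0, 0, -32, 0, 0, 0, 0, 0, -36])

```text
t: 36.6
tcp_pos: [0.546, 0.2052, 0.2644]
orientation: [-0.051, 0.999, 0.001, 0.001]
wrist_force: [1.8, 3.1, -0.4]
grip_width: 0.0157
grasp_force: 30.0
```

Emit:
arm_command(motion=[0, 0, 0, 0, 0, -4, 0, 0, 0, 0, 0, -8, 0, 0, 0, 0, 0, -12, 0, 0, 0, 0, 0, -16, 0, 0, 0, 0, 0, -20, 0, 0, 0, 0, 0, -24, 0, 0, 0, 0, 0, -28, 0, 0, 0, 0, 0, -32, 0, 0, 0, 0, 0, -36, 0, 0, 0, 0, 0, -36])

```text
t: 37.43
tcp_pos: [0.546, 0.2051, 0.2644]
orientation: [-0.357, 0.934, 0.0, 0.001]
wrist_force: [3.1, 2.9, -1.2]
grip_width: 0.0157
grasp_force: 30.0
```

Emit:
arm_command(motion=[0, 0, 0, 0, 0, 0, 0, 0, 0, 0, 0, 0, 0, 0, 0, 0, 0, 0, 0, 0, 0, 0, 0, 0, 0, 0, 0, 0, 0, 0], hand=112)

```text
t: 37.85
tcp_pos: [0.5451, 0.2043, 0.2635]
orientation: [-0.356, 0.934, -0.0, -0.0]
wrist_force: [-0.0, 0.5, 0.3]
grip_width: 0.0467
grasp_force: 0.0
```

Emit:
arm_command(motion=[0, 0, -20, 0, 0, 0, 0, 0, -40, 0, 0, 0, 0, 0, -58, 0, 0, 0, 0, 0, -58, 0, 0, 0, 0, 0, -58, 0, 0, 0])

```text
t: 38.27
tcp_pos: [0.5457, 0.2045, 0.3227]
orientation: [-0.356, 0.934, -0.0, 0.001]
wrist_force: [-0.8, 0.6, -1.0]
grip_width: 0.0496
grasp_force: 0.0
```

```bash
python3 -c "
from h import *
plan((.48,.02,.31,105),(.4155,-.157,.27,87.5),(.4155,-.157,.31,87.5),(.4808,.199,.31,95.7))
q=bot.camera('scene');p=bot.camera('top')
spots(q,[('knob_end',.103),('tappet_0',.046),('tappet_0',.004)],3)
spots(p,[('nest_0',.046),('knob_end',.103),('tappet_0',.004),('lid_knob',.027)],3)"
```

```text
{'t': np.float64(38.2667), 'tcp_pos': array([0.5457, 0.2045, 0.3227]), 'orientation': array([-3.562e-01,  9.344e-01, -1.000e-04,  1.300e-03]), 'joint_positions': array([ 3.1590e-01,  1.5530e-01,  1.8914e+00, -1.0000e-04,  1.0923e+00,
       -1.9833e+00]), 'wrist_force': array([-0.7749,  0.5948, -0.9662]), 'grip_width': np.float64(0.0496), 'grasp_force': np.float64(0.0)}
(0.48, 0.02, 0.31, 105) mm [171.9 -93.9  12.4] deg [-0.03  0.15 26.73]
(0.4155, -0.157, 0.27, 87.5) mm [ 108.1 -154.3   40. ] deg [ 0.   0.  17.5]
(0.4155, -0.157, 0.31, 87.5) mm [  0.   0. -40.] deg [0. 0. 0.]
(0.4808, 0.199, 0.31, 95.7) mm [-49.7 358.5   0. ] deg [ 0.   0.  -8.2]
knob_end 0.93 [296.8 200. ] [0.5257 0.1853]
tappet_0 0.79 [347.1 320.3] [ 0.3849 -0.1959]
tappet_0 0.49 [307.9 223.7] [0.5372 0.1511]
tappet_0 0.79 [347.1 320.3] [ 0.4183 -0.1574]
tappet_0 0.49 [307.9 223.7] [0.5844 0.2209]
nest_0 0.97 [261.7 218.4] [0.4781 0.1945]
nest_0 0.91 [282.3 197.1] [0.5302 0.147 ]
nest_0 0.9 [231.4 198. ] [0.5251 0.2679]
knob_end 0.9 [265. 192.] [0.5308 0.1864]
tappet_0 0.66 [404.7 247.2] [ 0.4207 -0.1553]
lid_knob 0.98 [343.1 216.3] [ 0.4902 -0.0007]
```

Emit:
arm_command(motion=[172, -94, 12, 0, 0, 26.7, 172, -94, 12, 0, 0, 26.7, 172, -94, 12, 0, 0, 26.7, 172, -94, 12, 0, 0, 26.7, 172, -94, 12, 0, 0, 26.7, 172, -94, 12, 0, 0, 26.7, 172, -94, 12, 0, 0, 26.7])

```text
t: 39.3
tcp_pos: [0.4791, 0.0187, 0.3096]
orientation: [-0.129, 0.992, 0.0, 0.0]
wrist_force: [-0.3, -0.2, -0.8]
grip_width: 0.0492
grasp_force: 0.0
```

Emit:
arm_command(motion=[108, -154, 40, 0, 0, 17.5, 108, -154, 40, 0, 0, 17.5, 108, -154, 40, 0, 0, 17.5, 108, -154, 40, 0, 0, 17.5, 108, -154, 40, 0, 0, 17.5, 108, -154, 40, 0, 0, 17.5, 108, -154, 40, 0, 0, 17.5, 108, -154, 40, 0, 0, 17.5, 108, -154, 40, 0, 0, 17.5])

```text
t: 40.05
tcp_pos: [0.4163, -0.1558, 0.2701]
orientation: [0.02, 1.0, 0.0, 0.0]
wrist_force: [0.3, 0.7, -0.4]
grip_width: 0.0491
grasp_force: 0.0
```

```bash
python3 -c "
from h import *
plan((.416,-.157,.18,87.5))
q=bot.camera('scene')
spots(q,[('tappet_0',.004)],3)"
```

```text
{'t': np.float64(40.05), 'tcp_pos': array([ 0.4163, -0.1558,  0.2701]), 'orientation': array([2.040e-02, 9.998e-01, 1.000e-04, 5.000e-04]), 'joint_positions': array([-4.1440e-01, -4.7400e-02,  2.2138e+00,  6.0000e-04,  9.7430e-01,
       -1.9447e+00]), 'wrist_force': array([ 0.3252,  0.6797, -0.4136]), 'grip_width': np.float64(0.0491), 'grasp_force': np.float64(0.0)}
(0.416, -0.157, 0.18, 87.5) mm [ 0.4 -1.2 90.1] deg [0.01 0.06 0.16]
tappet_0 0.59 [306.8 224. ] [0.5808 0.221 ]
tappet_0 0.48 [345.8 318.8] [ 0.419  -0.1528]
tappet_0 0.36 [277.5 207.1] [0.5703 0.3672]
```

Emit:
arm_command(motion=[0, 0, 40, 0, 0, 0, 0, 0, 75, 0, 0, 0, 0, 0, 90, 0, 0, 0, 0, 0, 90, 0, 0, 0, 0, 0, 90, 0, 0, 0])

```text
t: 40.57
tcp_pos: [0.4152, -0.1561, 0.1792]
orientation: [0.021, 1.0, 0.0, -0.001]
wrist_force: [-0.1, 0.2, 0.6]
grip_width: 0.0494
grasp_force: 0.0
```

Emit:
arm_command(motion=[0, 0, 0, 0, 0, 0, 0, 0, 0, 0, 0, 0, 0, 0, 0, 0, 0, 0, 0, 0, 0, 0, 0, 0, 0, 0, 0, 0, 0, 0], hand=255, newtons=20)

```text
t: 40.98
tcp_pos: [0.4164, -0.1573, 0.1814]
orientation: [0.022, 1.0, -0.0, 0.002]
wrist_force: [0.2, 0.8, 7.7]
grip_width: 0.0321
grasp_force: 20.0
```

Emit:
arm_command(motion=[0, 0, -30, 0, 0, 0, 0, 0, -70, 0, 0, 0, 0, 0, -110, 0, 0, 0, 0, 0, -130, 0, 0, 0, 0, 0, -130, 0, 0, 0])

```text
t: 41.4
tcp_pos: [0.4175, -0.158, 0.316]
orientation: [0.021, 1.0, -0.002, 0.005]
wrist_force: [0.9, 0.2, 0.3]
grip_width: 0.0318
grasp_force: 20.0
```

Emit:
arm_command(motion=[-5, 36, 0, 0, 0, -1, -10, 72, 0, 0, 0, -2, -15, 108, 0, 0, 0, -3, -20, 144, 0, 0, 0, -4, -25, 180, 0, 0, 0, -5, -30, 216, 0, 0, 0, -6, -35, 252, 0, 0, 0, -7, -40, 288, 0, 0, 0, -8.2, -45, 324, 0, 0, 0, -8.2, -50, 357, 0, 0, 0, -8.2])

```text
t: 42.23
tcp_pos: [0.4798, 0.1994, 0.3083]
orientation: [-0.05, 0.999, -0.0, -0.001]
wrist_force: [0.4, -0.1, 0.3]
grip_width: 0.0316
grasp_force: 20.0
```

Emit:
arm_command(motion=[0, 0, 0, 0, 0, 0, 0, 0, 0, 0, 0, 0, 0, 0, 0, 0, 0, 0, 0, 0, 0, 0, 0, 0])

```text
t: 42.57
tcp_pos: [0.4799, 0.1965, 0.3088]
orientation: [-0.05, 0.999, -0.0, -0.001]
wrist_force: [0.1, 0.0, 0.5]
grip_width: 0.032
grasp_force: 20.0
```

```bash
python3 -c "
from h import *
plan((.4808,.1970,.222,95.7))"
```

```text
{'t': np.float64(42.5667), 'tcp_pos': array([0.4799, 0.1965, 0.3088]), 'orientation': array([-4.970e-02,  9.988e-01, -4.000e-04, -9.000e-04]), 'joint_positions': array([ 3.4070e-01,  5.1300e-02,  2.0344e+00, -4.0000e-04,  1.0578e+00,
       -1.3294e+00]), 'wrist_force': array([0.0696, 0.0476, 0.5049]), 'grip_width': np.float64(0.032), 'grasp_force': np.float64(19.9988)}
(0.4808, 0.197, 0.222, 95.7) mm [-1.1  0.5 86.8] deg [-0.05 -0.1  -0.  ]
```

Emit:
arm_command(motion=[-1, 1, 35, 0, 0, 0, -1, 1, 60, 0, 0, 0, -1, 1, 75, 0, 0, 0, -1, 1, 82, 0, 0, 0, -1, 1, 86, 0, 0, 0, -1, 1, 88, 0, 0, 0, -1, 1, 88, 0, 0, 0, -1, 1, 88, 0, 0, 0])

```text
t: 43.23
tcp_pos: [0.482, 0.198, 0.2233]
orientation: [-0.05, 0.999, 0.0, 0.001]
wrist_force: [-2.4, -1.2, 4.2]
grip_width: 0.0319
grasp_force: 20.0
```

Emit:
arm_command(motion=[0, 0, 0, 0, 0, 0, 0, 0, 0, 0, 0, 0, 0, 0, 0, 0, 0, 0, 0, 0, 0, 0, 0, 0, 0, 0, 0, 0, 0, 0], hand=112)

```text
t: 43.65
tcp_pos: [0.4814, 0.1987, 0.2216]
orientation: [-0.05, 0.999, 0.0, -0.0]
wrist_force: [-0.3, -0.4, -0.2]
grip_width: 0.0493
grasp_force: 0.0
```

Emit:
arm_command(motion=[0, 0, -20, 0, 0, 0, 0, 0, -50, 0, 0, 0, 0, 0, -80, 0, 0, 0, -20, 0, -92, 0, 0, 7, -45, 0, -92, 0, 0, 14, -64, 0, -92, 0, 0, 21, -64, 0, -92, 0, 0, 28, -64, 0, -92, 0, 0, 36, -64, 0, -92, 0, 0, 36, -64, 0, -92, 0, 0, 36])

```text
t: 44.48
tcp_pos: [0.545, 0.2051, 0.3133]
orientation: [0.26, 0.966, -0.0, -0.0]
wrist_force: [-0.5, 0.0, 0.5]
grip_width: 0.0494
grasp_force: 0.0
```

Emit:
arm_command(motion=[0, 0, 0, 0, 0, 6, 0, 0, 0, 0, 0, 12, 0, 0, 0, 0, 0, 18, 0, 0, 0, 0, 0, 24, 0, 0, 0, 0, 0, 30, 0, 0, 0, 0, 0, 36, 0, 0, 0, 0, 0, 42, 0, 0, 0, 0, 0, 48, 0, 0, 0, 0, 0, 54, 0, 0, 0, 0, 0, 54])

```text
t: 45.32
tcp_pos: [0.5448, 0.2051, 0.3136]
orientation: [0.671, 0.742, -0.0, -0.0]
wrist_force: [-0.1, 0.7, -0.6]
grip_width: 0.0493
grasp_force: 0.0
```

Emit:
arm_command(motion=[0, 0, 0, 0, 0, 6, 0, 0, 0, 0, 0, 12, 0, 0, 0, 0, 0, 18, 0, 0, 0, 0, 0, 24, 0, 0, 0, 0, 0, 30, 0, 0, 0, 0, 0, 36, 0, 0, 0, 0, 0, 42, 0, 0, 0, 0, 0, 48, 0, 0, 0, 0, 0, 54, 0, 0, 0, 0, 0, 54])

```text
t: 46.15
tcp_pos: [0.5449, 0.2051, 0.3136]
orientation: [0.934, 0.357, -0.0, 0.0]
wrist_force: [-0.8, 0.6, 0.7]
grip_width: 0.0497
grasp_force: 0.0
```

```bash
python3 -c "
from h import *
plan((.5455,.2042,.263,-48.3))
q=bot.camera('scene');p=bot.camera('top')
spots(q,[('tappet_0',.046)],4)
spots(p,[('tappet_0',.046)],4)
cv2.imwrite('pics/c11.png',cv2.resize(q['color'][150:260,210:370,::-1],None,fx=5,fy=5,interpolation=cv2.INTER_CUBIC))
a=cv2.imread('pics/c10.png')[300:400,290:420].astype(float);b=cv2.imread('pics/c11.png')[300:400,290:420].astype(float);print('diff to previous loaded window',abs(a-b).mean(), abs(a-cv2.imread('pics/c8.png')[300:400,290:420]).mean())"
```

```text
{'t': np.float64(46.15), 'tcp_pos': array([0.5449, 0.2051, 0.3136]), 'orientation': array([ 9.339e-01,  3.575e-01, -1.000e-04,  0.000e+00]), 'joint_positions': array([ 0.3173,  0.1638,  1.8997, -0.    ,  1.0783,  1.157 ]), 'wrist_force': array([-0.8486,  0.6172,  0.7114]), 'grip_width': np.float64(0.0497), 'grasp_force': np.float64(0.0)}
(0.5455, 0.2042, 0.263, -48.3) mm [-0.1  1.1 50.6] deg [-0.    0.01  0.19]
tappet_0 0.67 [300.2 229.3] [0.5035 0.1355]
tappet_0 0.6 [305.1 226.4] [0.5227 0.1422]
tappet_0 0.42 [281.1 223.8] [0.4791 0.1885]
diff to previous loaded window 7.547589743589744 26.18976923076923
```

Window view matches the earlier loaded picture. Final turn.

Emit:
arm_command(motion=[0, 1, 30, 0, 0, 0, 0, 1, 45, 0, 0, 0, 0, 1, 50, 0, 0, 0, 0, 1, 50, 0, 0, 0, 0, 1, 50, 0, 0, 0])

```text
t: 46.77
tcp_pos: [0.5459, 0.2044, 0.264]
orientation: [0.934, 0.357, 0.0, 0.0]
wrist_force: [-0.8, 1.0, -0.4]
grip_width: 0.0494
grasp_force: 0.0
```

Emit:
arm_command(motion=[0, 0, 0, 0, 0, 0, 0, 0, 0, 0, 0, 0, 0, 0, 0, 0, 0, 0, 0, 0, 0, 0, 0, 0, 0, 0, 0, 0, 0, 0, 0, 0, 0, 0, 0, 0, 0, 0, 0, 0, 0, 0], hand=255, newtons=30)

```text
t: 47.35
tcp_pos: [0.5457, 0.2046, 0.2642]
orientation: [0.934, 0.356, 0.0, -0.0]
wrist_force: [-2.1, 1.1, 2.6]
grip_width: 0.0158
grasp_force: 30.0
```

Emit:
arm_command(motion=[0, 0, 0, 0, 0, -4, 0, 0, 0, 0, 0, -8, 0, 0, 0, 0, 0, -12, 0, 0, 0, 0, 0, -16, 0, 0, 0, 0, 0, -20, 0, 0, 0, 0, 0, -24, 0, 0, 0, 0, 0, -28, 0, 0, 0, 0, 0, -32, 0, 0, 0, 0, 0, -36])

```text
t: 48.1
tcp_pos: [0.5462, 0.2043, 0.2642]
orientation: [0.778, 0.629, 0.001, 0.0]
wrist_force: [0.4, -0.3, 1.2]
grip_width: 0.0155
grasp_force: 30.0
```

Emit:
arm_command(motion=[0, 0, 0, 0, 0, -4, 0, 0, 0, 0, 0, -8, 0, 0, 0, 0, 0, -12, 0, 0, 0, 0, 0, -16, 0, 0, 0, 0, 0, -20, 0, 0, 0, 0, 0, -24, 0, 0, 0, 0, 0, -28, 0, 0, 0, 0, 0, -32, 0, 0, 0, 0, 0, -36, 0, 0, 0, 0, 0, -36])

```text
t: 48.93
tcp_pos: [0.5467, 0.2044, 0.2642]
orientation: [0.546, 0.838, 0.001, 0.001]
wrist_force: [4.2, 0.9, -0.3]
grip_width: 0.0157
grasp_force: 30.0
```

Emit:
arm_command(motion=[0, 0, 0, 0, 0, 0, 0, 0, 0, 0, 0, 0, 0, 0, 0, 0, 0, 0, 0, 0, 0, 0, 0, 0, 0, 0, 0, 0, 0, 0], hand=90)

```text
t: 49.35
tcp_pos: [0.5455, 0.2043, 0.2635]
orientation: [0.547, 0.837, -0.0, -0.0]
wrist_force: [-0.4, 0.0, 0.1]
grip_width: 0.0467
grasp_force: 0.0
```

Emit:
arm_command(motion=[0, 0, -20, 0, 0, 0, 0, 0, -40, 0, 0, 0, 0, 0, -70, 0, 0, 0, 0, 0, -100, 0, 0, 0, 0, 0, -100, 0, 0, 0, 0, 0, -100, 0, 0, 0])

```text
t: 49.85
tcp_pos: [0.5465, 0.2047, 0.3663]
orientation: [0.547, 0.837, 0.002, 0.002]
wrist_force: [0.6, -0.1, -0.5]
grip_width: 0.0566
grasp_force: 0.0
```

```bash
python3 - <<'E'
from h import *
plan((.485,-.003,.30,-2.5))
q=bot.camera('scene');p=bot.camera('top')
spots(q,[('knob_end',.103),('tappet_0',.046),('lid',0)],3)
spots(p,[('nest_0',.046),('knob_end',.103),('tappet_0',.046),('lid',0),('lid_knob',.027)],3)
g=cv2.cvtColor(p['color'],cv2.COLOR_RGB2GRAY)
m=np.zeros_like(g);m[180:250,315:375]=g[180:250,315:375]<50
n,l,s,c=cv2.connectedComponentsWithStats(m)
for i in range(1,n):
    if s[i,4]>40: print("dark",c[i],s[i],atz(p,c[i],.027))
a=cv2.resize(p['color'][165:275,300:450,::-1],None,fx=4,fy=4,interpolation=cv2.INTER_CUBIC)
b=cv2.resize(q['color'][150:260,270:320,::-1],None,fx=4,fy=4,interpolation=cv2.INTER_CUBIC)
cv2.imwrite('pics/c12.png',np.hstack([a,b]))
E
```

```text
{'t': np.float64(49.85), 'tcp_pos': array([0.5465, 0.2047, 0.3663]), 'orientation': array([0.5465, 0.8374, 0.002 , 0.0016]), 'joint_positions': array([ 0.3157,  0.118 ,  1.8488, -0.    ,  1.1698, -0.0987]), 'wrist_force': array([ 0.5536, -0.1244, -0.5135]), 'grip_width': np.float64(0.0566), 'grasp_force': np.float64(0.0)}
(0.485, -0.003, 0.3, -2.5) mm [-165.3 -140.2   65.7] deg [ 0.29 -0.04 26.24]
knob_end 0.6 [307.4 201.3] [0.5436 0.1632]
knob_end 0.41 [282.8 212.1] [0.4577 0.1414]
tappet_0 0.57 [311.8 224.8] [0.542  0.1404]
tappet_0 0.56 [303.8 198. ] [0.6225 0.2992]
tappet_0 0.52 [277.5 208.6] [0.5192 0.2764]
lid 0.57 [328.  275.2] [ 0.4819 -0.0118]
lid 0.36 [305.5 225.7] [0.5763 0.2208]
nest_0 0.79 [235.5 201.7] [0.5165 0.2578]
nest_0 0.75 [259.6 218.4] [0.478  0.1994]
lid 0.69 [345.5 220.3] [ 0.4838 -0.0113]
lid_knob 0.69 [344.1 216.2] [ 0.4905 -0.0031]
lid_knob 0.68 [258.1 216.4] [0.485  0.2041]
```

View pics/c12.png

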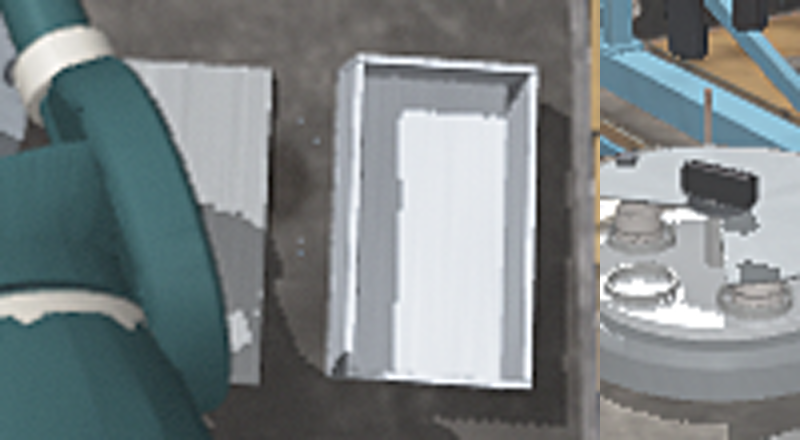

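The window nest is empty at (640,285), with tappets in both neighbouring nests at (638,220) and (757,297). The tin is empty, and the lid lies with its right edge running from (273,67) to (262,385).

```bash
python3 - <<'E'
from h import *
p=bot.camera('top')
f=lambda x,y,z:atz(p,((x+.5)/4+299.5,(y+.5)/4+164.5),z)[:2]
a,b=f(273,67,.009),f(262,385,.009);d=a-b
an=np.arctan2(d[1],d[0]);n=np.array([-np.sin(an),np.cos(an)])
print("lid",a,b,np.linalg.norm(d),np.degrees(an),"centre",(a+b)/2+.056*n)
T=[f(358,56,.044),f(537,68,.044),f(531,386,.044)]
print("tin",T,(T[0]+T[2])/2,np.degrees(np.arctan2(*(T[1]-T[2])[::-1])))
q=bot.camera('scene');g=cv2.cvtColor(q['color'],cv2.COLOR_RGB2GRAY)
print("scene knob expected",proj(q,(.485,-.003,.027)))
m=np.zeros_like(g);m[240:290,300:355]=g[240:290,300:355]<70
n_,l,s,c=cv2.connectedComponentsWithStats(m)
for i in range(1,n_):
    if s[i,4]>30: print("dark",c[i],s[i],atz(q,c[i],.027))
plan((.485,-.0035,.30,-2.5))
E
```

```text
lid [ 0.58144626 -0.06495017] [ 0.38499935 -0.05742269] 0.1965910707122193 -2.1943951336374172 centre [ 0.48536705 -0.0052275 ]
tin [array([ 0.58153919, -0.10740693]), array([ 0.57678001, -0.21404931]), array([ 0.38787487, -0.20579228])] [ 0.48470703 -0.15659961] -2.502802190104746
scene knob expected [327.03541649 262.73364441]
{'t': np.float64(50.45), 'tcp_pos': array([0.5457, 0.2043, 0.3634]), 'orientation': array([ 5.465e-01,  8.375e-01, -2.000e-04, -2.000e-04]), 'joint_positions': array([ 0.3156,  0.1206,  1.8515, -0.    ,  1.1701, -0.099 ]), 'wrist_force': array([-0.3731,  0.3421, -0.8389]), 'grip_width': np.float64(0.0568), 'grasp_force': np.float64(0.0)}
(0.485, -0.0035, 0.3, -2.5) mm [-165.8 -139.2   63.4] deg [-3.000e-02  1.000e-02  2.625e+01]
```

Emit:
arm_command(motion=[-166, -139, 63, 0, 0, 26.2, -166, -139, 63, 0, 0, 26.2, -166, -139, 63, 0, 0, 26.2, -166, -139, 63, 0, 0, 26.2, -166, -139, 63, 0, 0, 26.2, -166, -139, 63, 0, 0, 26.2, -166, -139, 63, 0, 0, 26.2, -166, -139, 63, 0, 0, 26.2])

```text
t: 51.12
tcp_pos: [0.4852, -0.0043, 0.3006]
orientation: [0.723, 0.691, 0.0, -0.0]
wrist_force: [0.7, 0.1, 0.5]
grip_width: 0.057
grasp_force: 0.0
```

```bash
python3 - <<'E'
from h import *
plan((.485,-.0035,.181,-2.5))
q=bot.camera('scene');g=cv2.cvtColor(q['color'],cv2.COLOR_RGB2GRAY)
spots(q,[('lid_knob',.027)],2)
for th in(60,90):
    m=np.zeros_like(g);m[245:285,310:345]=g[245:285,310:345]<th
    n_,l,s,c=cv2.connectedComponentsWithStats(m)
    for i in range(1,n_):
        if s[i,4]>20: print("dark",th,c[i],s[i],atz(q,c[i],.027))
E
```

```text
{'t': np.float64(51.1167), 'tcp_pos': array([ 0.4852, -0.0043,  0.3006]), 'orientation': array([ 7.230e-01,  6.908e-01,  1.000e-04, -2.000e-04]), 'joint_positions': array([-6.0300e-02, -4.7000e-03,  2.1084e+00,  5.0000e-04,  1.0380e+00,
       -1.5100e-02]), 'wrist_force': array([0.6664, 0.1413, 0.5003]), 'grip_width': np.float64(0.057), 'grasp_force': np.float64(0.0)}
(0.485, -0.0035, 0.181, -2.5) mm [  0.7  -0.2 119.6] deg [-0.01 -0.03 -0.11]
lid_knob 0.55 [327.6 261.5] [0.4892 0.0005]
dark 90 [327.14473684 264.22368421] [322 259  11  11  76] [ 0.48151633 -0.00812745  0.027     ]
```

Emit:
arm_command(motion=[1, 0, 40, 0, 0, 0, 1, 0, 80, 0, 0, 0, 1, 0, 108, 0, 0, 0, 1, 0, 118, 0, 0, 0, 1, 0, 119, 0, 0, 0, 1, 0, 119, 0, 0, 0])

```text
t: 51.72
tcp_pos: [0.4862, -0.0018, 0.1822]
orientation: [0.722, 0.692, 0.0, 0.0]
wrist_force: [0.6, -0.5, 0.5]
grip_width: 0.0569
grasp_force: 0.0
```

Emit:
arm_command(motion=[0, 0, 0, 0, 0, 0, 0, 0, 0, 0, 0, 0, 0, 0, 0, 0, 0, 0, 0, 0, 0, 0, 0, 0, 0, 0, 0, 0, 0, 0, 0, 0, 0, 0, 0, 0, 0, 0, 0, 0, 0, 0], hand=255, newtons=40)

```text
t: 52.3
tcp_pos: [0.4857, -0.0026, 0.1826]
orientation: [0.722, 0.692, 0.0, 0.0]
wrist_force: [-1.1, -1.0, 6.9]
grip_width: 0.0245
grasp_force: 40.0
```

Emit:
arm_command(motion=[0, 0, -10, 0, 0, 0, 0, 0, -35, 0, 0, 0, 0, 0, -65, 0, 0, 0, 0, 0, -95, 0, 0, 0, 0, 0, -110, 0, 0, 0, 0, 0, -110, 0, 0, 0, 0, 0, -110, 0, 0, 0])

```text
t: 52.88
tcp_pos: [0.4854, -0.0026, 0.2923]
orientation: [0.722, 0.692, 0.001, 0.001]
wrist_force: [0.3, 0.4, -4.0]
grip_width: 0.0254
grasp_force: 40.0
```

```bash
python3 -c "
from h import *
plan((.4848,-.157,.29,-2.5))"
```

```text
{'t': np.float64(52.8833), 'tcp_pos': array([ 0.4854, -0.0026,  0.2923]), 'orientation': array([7.221e-01, 6.918e-01, 6.000e-04, 6.000e-04]), 'joint_positions': array([-0.0567,  0.0049,  2.116 ,  0.    ,  1.0189, -0.0139]), 'wrist_force': array([ 0.2757,  0.4312, -3.9607]), 'grip_width': np.float64(0.0254), 'grasp_force': np.float64(39.9999)}
(0.4848, -0.157, 0.29, -2.5) mm [-154.3    6.     2.3] deg [0.1  0.   0.04]
```

Emit:
arm_command(motion=[-35, 1, 0, 0, 0, 0, -70, 3, 0, 0, 0, 0, -105, 4, 0, 0, 0, 0, -135, 5, 0, 0, 0, 0, -154, 6, 0, 0, 0, 0, -154, 6, 0, 0, 0, 0, -154, 6, 0, 0, 0, 0, -154, 6, 0, 0, 0, 0])

```text
t: 53.55
tcp_pos: [0.4839, -0.1561, 0.2897]
orientation: [0.722, 0.692, -0.001, -0.002]
wrist_force: [0.1, -0.1, -3.9]
grip_width: 0.0249
grasp_force: 40.0
```

```bash
python3 -c "
from h import *
plan((.4848,-.1566,.224,-2.5))"
```

```text
{'t': np.float64(53.55), 'tcp_pos': array([ 0.4839, -0.1561,  0.2897]), 'orientation': array([ 7.223e-01,  6.916e-01, -6.000e-04, -1.900e-03]), 'joint_positions': array([-3.6120e-01,  5.4200e-02,  2.0706e+00,  6.0000e-04,  1.0209e+00,
       -3.1820e-01]), 'wrist_force': array([ 0.0919, -0.1396, -3.8752]), 'grip_width': np.float64(0.0249), 'grasp_force': np.float64(40.0001)}
(0.4848, -0.1566, 0.224, -2.5) mm [-0.6  1.2 65.7] deg [-0.21 -0.1   0.02]
```

Emit:
arm_command(motion=[0, 1, 25, 0, 0, 0, 0, 1, 48, 0, 0, 0, 0, 1, 57, 0, 0, 0, 0, 1, 61, 0, 0, 0, 0, 1, 64, 0, 0, 0, 0, 1, 66, 0, 0, 0, 0, 1, 66, 0, 0, 0, 0, 1, 66, 0, 0, 0])

```text
t: 54.22
tcp_pos: [0.4864, -0.1568, 0.2267]
orientation: [0.722, 0.692, 0.0, 0.001]
wrist_force: [-0.5, 0.3, -2.7]
grip_width: 0.025
grasp_force: 40.0
```

Emit:
arm_command(motion=[0, 0, 1, 0, 0, 0, 0, 0, 2, 0, 0, 0, 0, 0, 2, 0, 0, 0, 0, 0, 2, 0, 0, 0])

```text
t: 54.55
tcp_pos: [0.4858, -0.1568, 0.2239]
orientation: [0.722, 0.692, 0.0, 0.0]
wrist_force: [-0.3, 0.0, -3.0]
grip_width: 0.0248
grasp_force: 40.0
```

Emit:
arm_command(motion=[0, 0, 1, 0, 0, 0, 0, 0, 2, 0, 0, 0, 0, 0, 3, 0, 0, 0, 0, 0, 3, 0, 0, 0, 0, 0, 3, 0, 0, 0])

```text
t: 54.97
tcp_pos: [0.486, -0.1568, 0.2216]
orientation: [0.722, 0.692, -0.0, -0.0]
wrist_force: [-2.7, 1.2, 5.2]
grip_width: 0.0253
grasp_force: 40.0
```

Emit:
arm_command(motion=[0, 0, 0, 0, 0, 0, 0, 0, 0, 0, 0, 0, 0, 0, 0, 0, 0, 0, 0, 0, 0, 0, 0, 0, 0, 0, 0, 0, 0, 0, 0, 0, 0, 0, 0, 0], hand=80)

```text
t: 55.47
tcp_pos: [0.4859, -0.1567, 0.2207]
orientation: [0.722, 0.692, 0.0, 0.0]
wrist_force: [-1.0, 0.0, -0.4]
grip_width: 0.0602
grasp_force: 0.0
```

Emit:
arm_command(motion=[0, 0, -20, 0, 0, 0, 0, 0, -50, 0, 0, 0, 0, 0, -90, 0, 0, 0, 0, 0, -120, 0, 0, 0, 0, 0, -150, 0, 0, 0, 40, 0, -160, 0, 0, 0, 80, 0, -160, 0, 0, 0, 120, 0, -160, 0, 0, 0, 120, 0, -160, 0, 0, 0, 120, 0, -160, 0, 0, 0])

```text
t: 56.3
tcp_pos: [0.4908, -0.035, 0.3808]
orientation: [0.721, 0.693, 0.0, 0.0]
wrist_force: [-0.7, -0.5, -0.7]
grip_width: 0.0604
grasp_force: 0.0
```

```bash
python3 - <<'E'
from h import *
st()
p=bot.camera('top');q=bot.camera('scene');save(p,'tE.png');save(q,'sE.png')
for c,n in((p,'top'),(q,'scene')):
    spots(c,[('lid_knob',.066),('lid',.039)],2)
g=cv2.cvtColor(p['color'],cv2.COLOR_RGB2GRAY)
m=np.zeros_like(g);m[205:230,400:428]=g[205:230,400:428]<50
n,l,s,c=cv2.connectedComponentsWithStats(m);i=1+np.argmax(s[1:,4]);print("knob now",c[i],s[i],"was 413.82 218.15")
o=cv2.imread('pics/top0.png').astype(int)[165:275,375:450];e=cv2.imread('pics/tE.png').astype(int)[165:275,375:450]
o2=cv2.imread('pics/scene0.png').astype(int)[260:350,310:440];e2=cv2.imread('pics/sE.png').astype(int)[260:350,310:440]
for a,b in((o,e),(o2,e2)):
    d=abs(a-b).max(2);print(d.mean(),(d>60).sum())
E
```

```text
{'t': np.float64(56.3), 'tcp_pos': array([ 0.4908, -0.035 ,  0.3808]), 'orientation': array([7.206e-01, 6.934e-01, 0.000e+00, 2.000e-04]), 'joint_positions': array([-1.2180e-01, -6.9200e-02,  2.0128e+00, -1.0000e-04,  1.1977e+00,
       -8.3300e-02]), 'wrist_force': array([-0.7103, -0.4636, -0.6537]), 'grip_width': np.float64(0.0604), 'grasp_force': np.float64(0.0)}
lid_knob 0.9 [378.7 282.4] [ 0.4875 -0.1614]
lid 0.76 [375.3 294.9] [ 0.4822 -0.1608]
knob now [404.78285714 219.02285714] [400 209  11  21 175] was 413.82 218.15
68.28048484848485 4042
5.4282051282051285 242
```

The lid seated at the predicted height. I clear the arm for a top-view comparison with the start.

Emit:
arm_command(motion=[40, 0, 0, 0, 0, 0, 80, 0, 0, 0, 0, 0, 120, 0, 0, 0, 0, 0, 160, 0, 0, 0, 0, 0, 200, 0, 0, 0, 0, 0, 200, 0, 0, 0, 0, 0, 200, 0, 0, 0, 0, 0])

```text
t: 57.18
tcp_pos: [0.4997, 0.1639, 0.3804]
orientation: [0.721, 0.693, -0.0, 0.0]
wrist_force: [-0.8, -0.4, 0.1]
grip_width: 0.0608
grasp_force: 0.0
```

```bash
python3 - <<'E'
from h import *
p=bot.camera('top');q=bot.camera('scene');save(p,'tF.png');save(q,'sF.png')
spots(p,[('lid_knob',.066),('lid',.039),('nest_0',.046)],2);spots(q,[('lid_knob',.066),('valve_spring',0),('mug',0),('oil_can',0)],1)
g=cv2.cvtColor(p['color'],cv2.COLOR_RGB2GRAY)
m=np.zeros_like(g);m[205:230,402:428]=g[205:230,402:428]<50
n,l,s,c=cv2.connectedComponentsWithStats(m);i=1+np.argmax(s[1:,4]);print("knob now",c[i],s[i],atz(p,c[i],.066))
for f,F,r in(('top0','tF',np.s_[165:275,375:450]),('scene0','sF',np.s_[260:350,310:440]),('scene0','sF',np.s_[180:290,185:260])):
    d=abs(cv2.imread(f'pics/{f}.png').astype(int)[r]-cv2.imread(f'pics/{F}.png').astype(int)[r]).max(2);print(d.mean(),(d>60).sum())
E
```

```text
lid_knob 0.69 [412.4 215.6] [ 0.4907 -0.1535]
lid 0.82 [413.1 218.4] [ 0.4877 -0.1646]
nest_0 0.45 [257.3 216.7] [0.4819 0.205 ]
nest_0 0.27 [257.3 186.2] [0.5551 0.2072]
lid_knob 0.84 [374.1 279.5] [ 0.4868 -0.1496]
valve_spring 0.7 [240.5 259.1] [0.3454 0.1576]
oil_can 0.68 [205.  211.5] [0.3727 0.4697]
knob now [414.33333333 217.54166667] [409 213  12  10  96] [ 0.48632683 -0.15787705  0.066     ]
13.252363636363636 247
6.822735042735043 292
3.5162424242424244 107
```

```bash
python3 -c "
from h import *
print(bot.close_job())"
```

```text
the job is handed in; nothing more can be done
None
```

I handed the job in with all four tappets loaded under the guard, the window nest empty, and the lid back on the tin with its knob within about 2 mm of the tin's centre. The hand-in call gave no verdict. Nothing touched the oil can, mug, valve or spring that I could see, though I didn't check the valve's position at the end.

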